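Load the dry bath with tube blocks

TASK

Load the dry bath: raise the lid of the grey storage box over the lip at its end, slide it out of its grooves and lay it flat on the bench. Then put every tube block from the box on the heating plate together with the block that already stands there, upright in one straight row: the first flush and square against the steel end stop, each next one butted flush against its neighbour with the short end faces in line and no gaps. When the row is closed, tip the switch on the dry bath's panel fully over to on, and leave the bottle, the dishes and the tip box where they are.

Things in the scene. Friction and masses are not known exactly. Their poses are not given: they have to be found in the camera images.
- box: open-topped grey storage box, fixed, 112 x 162 x 94 mm (x, y, z); origin under its centre, on the bench. Inner floor 6 mm up, inside 88 x 150 mm. Its long walls carry grooves along y: shoulders at z = 70 mm hold the lid, ledges above (z = 90 to 94 mm, 92 mm apart in x) keep it from being lifted straight out. The +y end wall is 94 mm high
- lip (a point): middle of the top edge of the lip at the box's -y end, 76 mm above the bench, 6 mm above the groove shoulders. The closed lid is trapped behind it; raised by more than 6 and less than 15 mm it slides out over it, towards the box's -y
- lid_mid (a point): the box's loose white lid, a plate 100 x 146 x 5 mm (its x, y, z), 0.12 kg, as found resting closed in the grooves with its axes along the box's; point at the centre of the plate, 2.5 mm above its underside. It has slid clear of the box after about 155 mm towards its own -y
- lid_handle (a point): centre of the upright handle on the lid: 40 mm (lid x) by 14 mm thick (lid y) by 28 mm high, standing on the plate 25 mm from its middle towards -y (the lip end); the point lies 14 mm above the plate's upper face; gripped across its thickness
- stop (a point): foot of the dry bath's fixed steel end stop (22 mm high, as wide as the plate): middle of its inner face, on the heating plate's surface, 40 mm above the bench. y runs from the stop along the plate (the row grows to +y, the blocks' 40 mm sides along y), x across the plate, away from the switch panel, z up
- heater: the fixed dry bath, white housing; axes as the stop's, origin on the bench under the middle of the heating plate. Plate: flat, 205 mm along y, 124 mm along x, with a rim 8 mm high round it; the stop closes its -y end. Housing: x from -134 to 74 mm, y from -115 to 115 mm. The switch panel lies at x from -134 to -74 mm, its top 48 mm above the bench
- switch (a joint): toggle lever of the dry bath's power switch, rad: 0 to 0.15 off at the start (leaning to -x of the stop's frame), 1.0 fully on (leaning to +x); stays where it is left, light friction
- switch_tip (a point): tip of that 40 mm long toggle lever; it swings in the x-z plane of the stop's frame and stands about 102 mm to +y and near 104 mm to -x of the stop point
- block1_mid (a point): aluminium tube block 80 x 40 x 32 mm (its x, y, z), dark wells in its top; on the middle of the top stands a black grip rib 14 mm thick (x), 32 mm long (y), 28 mm high; 60 mm tall in all, about 0.25 kg; point on its upright axis 30 mm above its underside. Stands loose somewhere on the heating plate at the start
- bottle_mid (a point): glass bottle with orange cap, 70 mm across, 140 mm high; a bystander to be left alone; point at its centre
- dishes_mid (a point): stack of three petri dishes, 92 mm across, 45 mm high; a bystander to be left alone; point at its centre
- tipbox_mid (a point): blue pipette tip box with clear lid, 82 x 122 x 68 mm; a bystander to be left alone; point at its centre
- block2_mid (a point): aluminium tube block 80 x 40 x 32 mm (its x, y, z), dark wells in its top; on the middle of the top stands a black grip rib 14 mm thick (x), 32 mm long (y), 28 mm high; 60 mm tall in all, about 0.25 kg; point on its upright axis 30 mm above its underside. In the storage box at the start, its x across the box, or absent
- block3_mid (a point): aluminium tube block 80 x 40 x 32 mm (its x, y, z), dark wells in its top; on the middle of the top stands a black grip rib 14 mm thick (x), 32 mm long (y), 28 mm high; 60 mm tall in all, about 0.25 kg; point on its upright axis 30 mm above its underside. In the storage box at the start, its x across the box, or absent
- block4_mid (a point): aluminium tube block 80 x 40 x 32 mm (its x, y, z), dark wells in its top; on the middle of the top stands a black grip rib 14 mm thick (x), 32 mm long (y), 28 mm high; 60 mm tall in all, about 0.25 kg; point on its upright axis 30 mm above its underside. In the storage box at the start, its x across the box, or absent
Not all that is in view belongs to the job. What is shaped like the part that bears lid_mid but brown or orange is not meant.

How it is judged:
On the way, in this order (a step that is already met when the one before it is completed fails the run):
1. the lid lies flat on the bench (height (world z) of lid_mid below 0.008 m and angle between lid_mid's own z axis and vertical below 0.06 rad), for 0.2 s.
2. all blocks stand on the plate in one closed row from the stop ((y of block1_mid in the frame of stop between 0.0175 and 0.0225 m or y of block2_mid in the frame of stop between 0.0175 and 0.0225 m or y of block3_mid in the frame of stop between 0.0175 and 0.0225 m or y of block4_mid in the frame of stop between 0.0175 and 0.0225 m) and (y of block1_mid in the frame of stop between 0.057 and 0.064 m or y of block2_mid in the frame of stop between 0.057 and 0.064 m or y of block3_mid in the frame of stop between 0.057 and 0.064 m or y of block4_mid in the frame of stop between 0.057 and 0.064 m) and (y of block1_mid in the frame of stop between 0.097 and 0.1055 m or y of block2_mid in the frame of stop between 0.097 and 0.1055 m or y of block3_mid in the frame of stop between 0.097 and 0.1055 m or y of block4_mid in the frame of stop between 0.097 and 0.1055 m) and y of each of block1_mid, block2_mid, block3_mid, block4_mid in the frame of stop below 0.147 m and z of block1_mid in the frame of stop between 0.026 and 0.034 m and x of block1_mid in the frame of stop between -0.03 and 0.03 m and angle between each of block1_mid, block2_mid, block3_mid, block4_mid's own z axis and vertical below 0.05 rad and angle between the y axis of each of block1_mid, block2_mid, block3_mid, block4_mid and the y axis of stop, either way round below 0.045 rad and z of block2_mid in the frame of stop between 0.026 and 0.034 m and x of block2_mid in the frame of stop between -0.03 and 0.03 m and z of block3_mid in the frame of stop between 0.026 and 0.034 m and x of block3_mid in the frame of stop between -0.03 and 0.03 m and z of block4_mid in the frame of stop between 0.026 and 0.034 m and x of block4_mid in the frame of stop between -0.03 and 0.03 m and x of block2_mid in the frame of block1_mid between -0.008 and 0.008 m and x of block3_mid in the frame of block1_mid between -0.008 and 0.008 m and x of block3_mid in the frame of block2_mid between -0.008 and 0.008 m and x of block4_mid in the frame of block1_mid between -0.008 and 0.008 m and x of block4_mid in the frame of block2_mid between -0.008 and 0.008 m and x of block4_mid in the frame of block3_mid between -0.008 and 0.008 m), for 0.2 s.
3. the switch is on (value of joint switch above 0.8 rad), for 0.2 s.
At the end, for the whole second after the job is handed in: lid flat on the bench; all blocks upright on the plate in one row, square to the stop within 0.045 rad, ends in line within 8 mm; first block within 2.5 mm of the stop, all gaps added up within 4 mm to the second, 5.5 mm to the third, 7 mm to the fourth; switch beyond 0.8 rad (all of step 1 and all of step 2 and value of joint switch above 0.8 rad); the robot touches nothing.
It fails at once if the bottle is pushed about (more than 30 mm) (distance of bottle_mid from where it was at the start of the episode above 0.03 m).
It fails at once if the dishes is pushed about (more than 30 mm) (distance of dishes_mid from where it was at the start of the episode above 0.03 m).
It fails at once if the tipbox is pushed about (more than 30 mm) (distance of tipbox_mid from where it was at the start of the episode above 0.03 m).
Of block2, block3, block4 only 2 to 3 are there at a start; the rules pass over those that are not, and their reading is None.
At some moment in a run one of block1, block2, block3, block4 may be knocked a few centimetres aside while the robot is not near it.
It also fails if it takes over 210 s, if anything falls off the work surface, if the arm or the gripper's body presses on something with over 40 N, if the wrist force passes 120 N, or if a joint passes its speed limit or range.

ROBOT

A 6-joint arm with a two-finger parallel gripper is mounted at the origin on the work surface. World frame = base frame: x ahead of the robot, y to its left, z up, the work surface at z = 0. Lengths are in m, angles in rad, forces in N, time in s.
With the tool pointing down it reaches from about 0.3 to 0.875 m from the base axis. Payload 6.4 kg.
Tool frame: the origin (TCP) lies midway between the tips of the shut fingers; the grasp point (between the pads) lies 19 mm behind it; z points along the fingers, y is the line along which they close (so a half turn about z gives the same grasp; the last joint's range is limited). The gripper opens to 85 mm and grips with 20 to 120 N. Pads are 22 mm wide; open, the fingers measure 114 mm over their backs; the gripper's body (76 mm by 85 mm) begins 54 mm behind the grasp point. The pads swing forward as they close: fully open they stand 13 mm farther back than shut.
Start: joints at [-1.382, 0.181, 1.607, -0, 1.354, -0.206], TCP at [0.221, -0.531, 0.207] pointing down, gripper open.
Joint ranges: [-2.99, 2.99], [-0.89, 2.07], [0.3, 2.58], [-1.14, 4.28], [0, 2.63], [-3.12, 3.12]. Speed limits (rad/s): [2.57, 2.57, 3.01, 3.14, 3.14, 3.14].

INTERFACE

Orientations are given as [roll, pitch, yaw] about the fixed x, y, z axes, in that order (R = Rz(yaw) Ry(pitch) Rx(roll)).
In Python, from plant import robot, imaging, nets gives the robot as it stands.
- The arm moves only by the tool step_arm, never from a script. Its argument "targets" is a list that holds one entry, the list of rows, each a list of 7 numbers: the shift along the tool's x, y, z as a fraction of full scale, then the turn, a rotation vector about the tool's x, y, z as a fraction of full scale, then the opening in per cent of the stroke, from 0 (shut) to 100 (fully open). A call has 1 to 10 rows; each row is the pose to reach, as a shift and turn from the pose commanded when the call began, along the tool's axes at that moment; what a row does not reach only later rows make up. Full scale, the value 1, is 0.12 m for a shift and 0.5 rad for a turn. A row lasts 1/10 s, in which the tool goes at most 50 mm and 8.59 degrees, less where a joint would pass 70% of its speed; a pose out of reach is approached as far as the arm can. A call with a number of a shift or a turn outside -1 to 1 is refused whole. A call with a gripper value outside its range is refused whole. The fingers move at their own pace and stop on an object; "newtons" is the grip in N (left out, the last holds). Time passes only in rows, so rows that repeat a pose let the fingers close. It gives the time, the measured TCP pose, the force, the opening and the grip force at its end, in the units of the state.
- robot.sense(): the state, without advancing time (a new reading comes with each control period).
- imaging.camera(name): name is "scene" or "side" or "wrist"; returns a dict with "frame" (420x560x3 uint8, red, green, blue), "K" (3x3 intrinsics, pixels), "rvec" (rotation vector, rad) and "tvec" (3), from world to camera coordinates, as OpenCV has them; the wrist camera has in their place "mount" (4x4, takes a point from camera to tool coordinates, whose origin is the TCP and whose axes are the flange's). Camera axes: x right, y down, z forward; pixel columns grow to the right and rows downward; lengths in m; the calibration is good to about 2 mm. A picture is of the moment at which its call begins: read the wrist's pose just before it. There is no depth.
- robot.close_job(): hands the job in; it is judged then, once.
Trained networks look in a picture, given as the dict that the camera call returned (one of the last four; its "shot" number tells which), for a name from the list of things; names that differ only in an ending like _2 or _b are one class to them, and where a whole thing is asked for, a point or a joint stands for the part that bears it (a point fixed in the world has none). Each returns a list of dicts, best first, with "score" (0 to 1); they miss things now and then, are a little off and sometimes report something else, mostly with a low value. They report only what shows in the picture. A call takes as long as a camera call. They do not tell look-alikes from the thing itself.
- nets.recognise(name, picture): "xyz" ([x, y, z] in m, in the coordinates of the camera as it stood for that picture, good to about 4 mm: the middle of the surface that is visible of it).
- nets.regions_of(name, picture): "region" (420x560 bool, what is visible of it).
The state is a dict: "t": time; "q": joint angles; "qvel": joint speeds; "tau": joint torques, N m; "tool_pos": TCP position; "orientation": TCP orientation; "ft_force": force on the tool from outside, world axes, zero at the start; "torque": the same for the moment, N m; "grip_width": finger opening in m; "finger_force": force on a finger pad.
Only numpy, scipy, OpenCV 4.12 (cv2) and the standard library are available. Lean on these libraries where they do the work, as an engineer would, in place of code of your own. Each camera call takes 0.05 s, during which the arm holds its last target. There are 200 camera calls.

## Working session

There is one attempt and no reset: what is moved stays moved. The work goes in short steps, Python scripts to look and compute and a tool call to move; the robot and the scene stay as the last step left them, time stands still between calls to the robot, and variables do not carry over. Pictures are saved under pics/ and viewed, at most 14 in all, crops included, and the job is handed in when it is done.

Besides the shell and the picture viewer there is one more tool, called after "Emit:" as a command line: name --argument value ..., lists and objects as JSON in quotes. step_arm: Moves the arm, as the interface text tells. Its arguments: {"type":"object","properties":{"targets":{"type":"array"},"newtons":{"type":"number"}},"required":["targets"]}

```bash
ls; mkdir -p pics; cat > h.py <<'E'
import numpy as np, cv2
from scipy.spatial.transform import Rotation as Ro
from plant import robot, imaging, nets
def cam(name):
    s=robot.sense(); p=imaging.camera(name)
    if 'mount' in p:
        T=np.eye(4);T[:3,:3]=Ro.from_euler('xyz',s['orientation']).as_matrix();T[:3,3]=s['tool_pos']
        M=T@np.array(p['mount'])
    else:
        R=cv2.Rodrigues(np.array(p['rvec'],float))[0];M=np.eye(4);M[:3,:3]=R.T;M[:3,3]=-R.T@np.array(p['tvec'],float).ravel()
    p['M']=M
    return p
def save(p,f,crop=None,scale=1):
    im=p['frame'][...,::-1]
    if crop: x0,y0,x1,y1=crop; im=im[y0:y1,x0:x1]
    cv2.imwrite('pics/'+f,cv2.resize(im,None,fx=scale,fy=scale,interpolation=cv2.INTER_CUBIC))
def w(p,x): return p['M'][:3,:3]@np.array(x)+p['M'][:3,3]
def px(p,X):
    c=p['M'][:3,:3].T@(np.array(X)-p['M'][:3,3]); u=np.array(p['K'])@c; return u[:2]/u[2]
def ray(p,uv,z):
    d=p['M'][:3,:3]@np.linalg.inv(p['K'])@np.array([uv[0],uv[1],1.]); o=p['M'][:3,3]
    return o+d*(z-o[2])/d[2]
E
cat > a.py <<'E'
from h import *
np.set_printoptions(precision=3,suppress=True)
print(robot.sense())
for c in ['scene','side']:
    p=cam(c); save(p,c+'0.png',scale=1.42)
    print(c,p['M'][:3,3])
    for n in ['box','lip','lid_mid','lid_handle','stop','heater','switch_tip','block1_mid','bottle_mid','dishes_mid','tipbox_mid']:
        for r in nets.recognise(n,p)[:4]:
            print(n,round(r['score'],2),w(p,r['xyz']),px(p,w(p,r['xyz'])).round())
E
python3 a.py
```

```text
pics
{'t': 0.0, 'q': array([-1.382,  0.182,  1.608,  0.   ,  1.354, -0.206]), 'qvel': array([ 0.001, -0.   , -0.001, -0.001, -0.001,  0.001]), 'tau': array([  0.001, -44.487, -35.133,  -0.   ,   0.009,   0.   ]), 'tool_pos': array([ 0.221, -0.53 ,  0.206]), 'orientation': array([-3.14 , -0.   ,  0.395]), 'ft_force': array([-0.05 ,  0.273,  0.475]), 'torque': array([-0.007, -0.012,  0.048]), 'finger_force': 0.0, 'grip_width': 0.08530804898365638}
scene [1.424 0.106 1.078]
lip 0.77 [0.565 0.284 0.071] [354. 219.]
lid_mid 0.96 [0.503 0.278 0.076] [350. 200.]
lid_mid 0.94 [0.325 0.187 0.008] [313. 170.]
lid_mid 0.57 [0.7   0.348 0.006] [380. 278.]
lid_handle 0.98 [0.504 0.28  0.075] [351. 201.]
lid_handle 0.9 [0.691 0.347 0.004] [379. 276.]
lid_handle 0.78 [0.316 0.189 0.005] [314. 169.]
stop 0.87 [ 0.489 -0.261  0.04 ] [150. 200.]
heater 0.88 [ 0.486 -0.26   0.038] [150. 199.]
switch_tip 0.53 [ 0.39  -0.261  0.111] [152. 155.]
switch_tip 0.47 [ 0.521 -0.262  0.071] [145. 201.]
bottle_mid 0.82 [0.793 0.032 0.091] [249. 288.]
dishes_mid 0.94 [0.379 0.483 0.046] [418. 177.]
tipbox_mid 0.74 [ 0.774 -0.155  0.069] [169. 284.]
side [-0.146  0.759  0.992]
box 0.9 [0.455 0.306 0.061] [253. 286.]
lid_mid 0.91 [0.68  0.353 0.005] [188. 263.]
lid_mid 0.85 [0.512 0.281 0.076] [246. 265.]
lid_mid 0.6 [ 0.31   0.193 -0.   ] [326. 308.]
lid_handle 0.88 [0.682 0.351 0.011] [188. 261.]
lid_handle 0.85 [0.513 0.279 0.07 ] [246. 266.]
lid_handle 0.58 [0.313 0.191 0.003] [326. 307.]
stop 0.7 [ 0.531 -0.186  0.041] [356. 189.]
heater 0.79 [ 0.525 -0.186  0.038] [357. 190.]
block1_mid 0.52 [ 0.515 -0.25   0.07 ] [374. 174.]
bottle_mid 0.93 [0.751 0.049 0.082] [252. 181.]
dishes_mid 0.79 [0.353 0.498 0.044] [219. 366.]
tipbox_mid 0.74 [ 0.732 -0.137  0.061] [299. 163.]
tipbox_mid 0.51 [0.513 0.281 0.071] [246. 266.]
```

View pics/scene0.png

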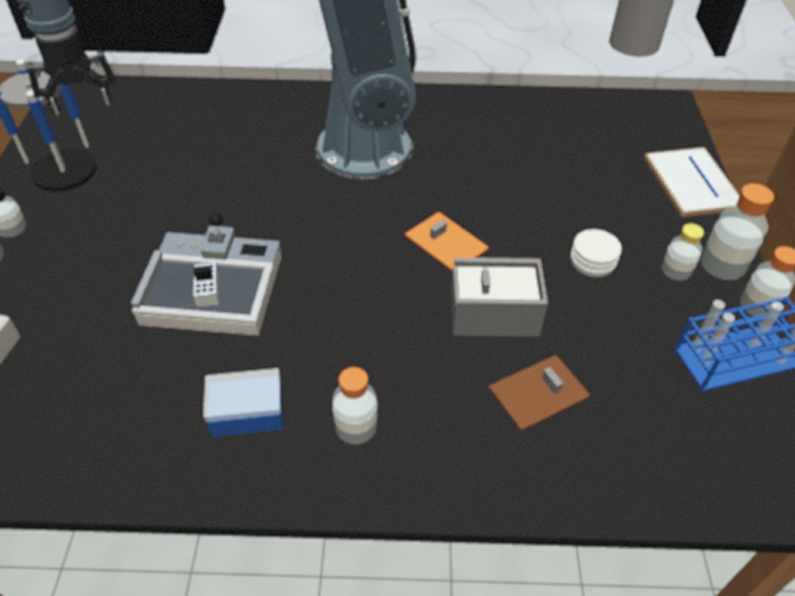

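View pics/side0.png

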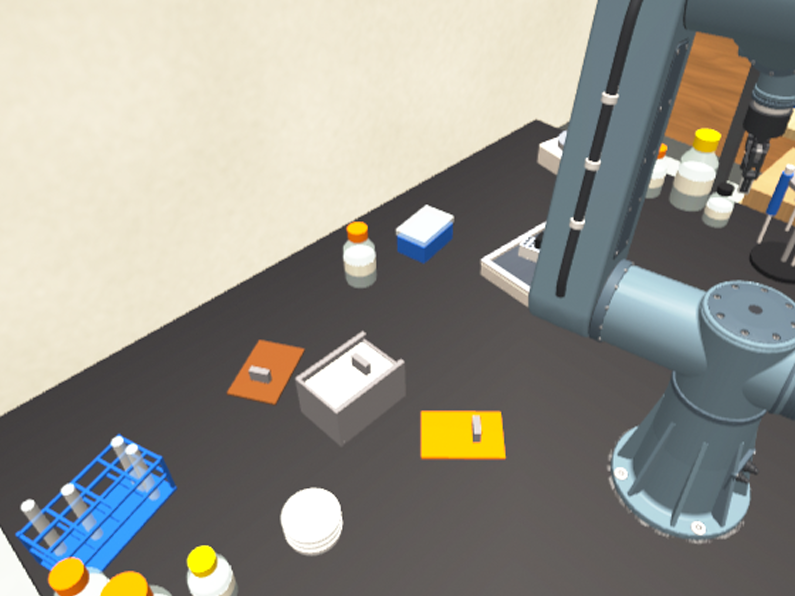

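The white lid with its handle in the grey box (scene px 350,200) is the one meant. The orange plate at (313,170) and the brown one at (380,278) lie loose and are decoys. I'll look at the dry bath from above on the way to the box.

Emit:
step_arm --targets '[[[0,0,-0.5,0,0,0.4,100],[0,0,-1,0,0,0.79,100],[0,0,-1,0,0,0.79,100],[0,0,-1,0,0,0.79,100]]]'

```text
t: 1.6
tool_pos: [0.2216, -0.5327, 0.3316]
orientation: [3.133, -0.002, -0.002]
ft_force: [0.2, -0.2, -0.5]
grip_width: 0.0856
finger_force: 0.0
```

Emit:
step_arm --targets '[[[0.5,-0.5,-0.3,0,0,0,100],[1,-1,-0.6,0,0,0,100],[1,-1,-0.6,0,0,0,100],[1,-1,-0.6,0,0,0,100],[1,-1,-0.6,0,0,0,100]]]'

```text
t: 2.1
tool_pos: [0.344, -0.4085, 0.4002]
orientation: [3.14, -0.002, 0.006]
ft_force: [-0.6, 0.3, 0.3]
grip_width: 0.0853
finger_force: 0.0
```

Emit:
step_arm --targets '[[[0.3,-0.5,0,0,0,0,100],[0.6,-1,0,0,0,0,100],[0.6,-1,0,0,0,0,100],[0.6,-1,0,0,0,0,100],[0.6,-1,0,0,0,0,100]]]'

```text
t: 2.6
tool_pos: [0.413, -0.2906, 0.3974]
orientation: [-3.141, 0.002, 0.002]
ft_force: [0.3, -0.8, -0.1]
grip_width: 0.0855
finger_force: 0.0
```

```bash
cat > b.py <<'E'
from h import *
import sys
np.set_printoptions(precision=3,suppress=True)
s=robot.sense();print(s['t'],s['tool_pos'],s['orientation'],s['q'])
p=cam('wrist'); print(np.array(p['mount'])); save(p,sys.argv[1],scale=1.42)
import pickle; pickle.dump(p,open('last.pkl','wb'))
for n in sys.argv[2:]:
    for r in nets.recognise(n,p)[:4]:
        print(n,round(r['score'],2),w(p,r['xyz']),px(p,w(p,r['xyz'])).round())
E
python3 b.py w1.png stop heater switch_tip block1_mid
```

```text
2.6 [ 0.413 -0.291  0.397] [-3.141  0.002  0.002] [-0.848 -0.068  1.493 -0.001  1.719  0.72 ]
[[ 0.    -0.953 -0.304  0.077]
 [ 1.     0.     0.     0.   ]
 [-0.    -0.304  0.953 -0.168]
 [ 0.     0.     0.     1.   ]]
stop 0.81 [ 0.475 -0.275  0.045] [273. 129.]
heater 0.64 [ 0.473 -0.275  0.039] [273. 130.]
switch_tip 0.65 [ 0.386 -0.267  0.118] [267. 189.]
block1_mid 0.56 [ 0.506 -0.271  0.073] [270. 109.]
```

View pics/w1.png

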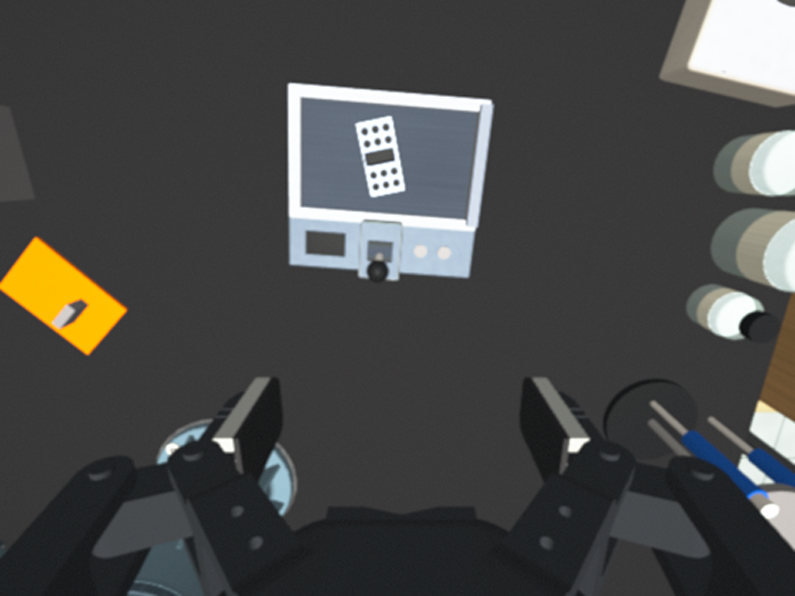

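Wrist view: the tall stop is on the right (-y world), the rim on the left, and the panel with the black lever tip at (378,271). Block1 lies slightly turned on the plate at (380,157). I'll compute poses from the corners while going to the box.

```bash
cat > c.py <<'E'
from h import *
import pickle
np.set_printoptions(precision=4,suppress=True)
p=pickle.load(open('last.pkl','rb'))
g=lambda u,v,z:ray(p,(u/1.42,v/1.42),z)
H={'TL':(288,83),'BL':(290,265),'BR':(469,277)}
W={k:g(*v,.048) for k,v in H.items()}; W['TRstop']=g(492,99,.062)
for k in W: print(k,W[k])
print('len x L',np.linalg.norm(W['TL']-W['BL']),'len y bottom',np.linalg.norm(W['BL']-W['BR']), 'top',np.linalg.norm(W['TL']-W['TRstop']))
d=W['BL']-W['BR'];print('yaw of y axis',np.arctan2(-d[0],d[1])); d=W['TL']-W['BL'];print('yaw x',np.arctan2(d[1],d[0]))
B=[g(*c,.072) for c in [(356,122),(391,116),(405,190),(373,196)]]
print('block',np.mean(B,0)); d=B[0]+B[1]-B[2]-B[3]; print('yaw',np.arctan2(d[1],d[0]),np.linalg.norm(d)/2)
# dark plate corners z .04 approx rim inner
for c in [(302,98),(302,208)]: print(g(*c,.048))
print('sc',g(378,271,.088))
E
python3 c.py
```

```text
TL [ 0.5835 -0.1633  0.048 ]
BL [ 0.374  -0.1488  0.048 ]
BR [ 0.3588 -0.3793  0.048 ]
TRstop [ 0.5656 -0.3915  0.062 ]
len x L 0.20995062133930426 len y bottom 0.2309531750349478 top 0.22939306939365162
yaw of y axis -0.06614603088280809
yaw x -0.06886562413718081
block [ 0.5044 -0.2687  0.072 ]
yaw 0.20730752571101324 0.08056028499582675
[ 0.5682 -0.178   0.048 ]
[ 0.4456 -0.1693  0.048 ]
sc [ 0.376  -0.2639  0.088 ]
```

Emit:
step_arm --targets '[[[0,-0.5,0,0,0,0,100],[0,-1,0,0,0,0,100],[0,-1,0,0,0,0,100],[0,-1,0,0,0,0,100]]]'

```text
t: 3.25
tool_pos: [0.4131, -0.1694, 0.3993]
orientation: [3.141, -0.001, 0.002]
ft_force: [0.4, -1.1, 0.6]
grip_width: 0.0855
finger_force: 0.0
```

Emit:
step_arm --targets '[[[0,-0.5,0,0,0,0,100],[0,-1,0,0,0,0,100],[0,-1,0,0,0,0,100],[0,-1,0,0,0,0,100]]]'

```text
t: 3.65
tool_pos: [0.4134, -0.0501, 0.399]
orientation: [3.141, -0.001, 0.002]
ft_force: [0.3, -1.9, 0.0]
grip_width: 0.0854
finger_force: 0.0
```

Emit:
step_arm --targets '[[[0,-0.5,0,0,0,0,100],[0,-1,0,0,0,0,100],[0,-1,0,0,0,0,100],[0,-1,0,0,0,0,100]]]'

```text
t: 4.05
tool_pos: [0.4138, 0.0694, 0.3986]
orientation: [3.141, 0.0, 0.002]
ft_force: [0.2, -0.9, -0.2]
grip_width: 0.0857
finger_force: 0.0
```

Emit:
step_arm --targets '[[[0,-0.5,0,0,0,0,100],[0,-1,0,0,0,0,100],[0,-1,0,0,0,0,100],[0,-1,0,0,0,0,100]]]'

```text
t: 4.45
tool_pos: [0.4143, 0.1891, 0.3981]
orientation: [3.141, 0.001, 0.001]
ft_force: [0.6, 0.5, 0.2]
grip_width: 0.0855
finger_force: 0.0
```

```bash
python3 b.py w2.png lip lid_mid lid_handle box
```

```text
4.45 [0.414 0.189 0.398] [3.141 0.001 0.001] [ 0.167 -0.187  1.597 -0.     1.732  1.737]
[[ 0.    -0.953 -0.304  0.077]
 [ 1.     0.     0.     0.   ]
 [-0.    -0.304  0.953 -0.168]
 [ 0.     0.     0.     1.   ]]
lip 0.66 [0.522 0.295 0.096] [212.  99.]
lid_mid 0.75 [0.506 0.283 0.075] [223. 110.]
lid_mid 0.75 [0.32  0.194 0.005] [279. 209.]
lid_mid 0.59 [0.666 0.359 0.009] [179.   8.]
lid_mid 0.31 [0.362 0.488 0.047] [119. 194.]
lid_handle 0.78 [0.657 0.362 0.005] [179.  16.]
lid_handle 0.68 [0.51  0.281 0.074] [224. 108.]
lid_handle 0.67 [0.319 0.193 0.009] [280. 210.]
box 0.73 [0.523 0.293 0.094] [213.  98.]
```

View pics/w2.png

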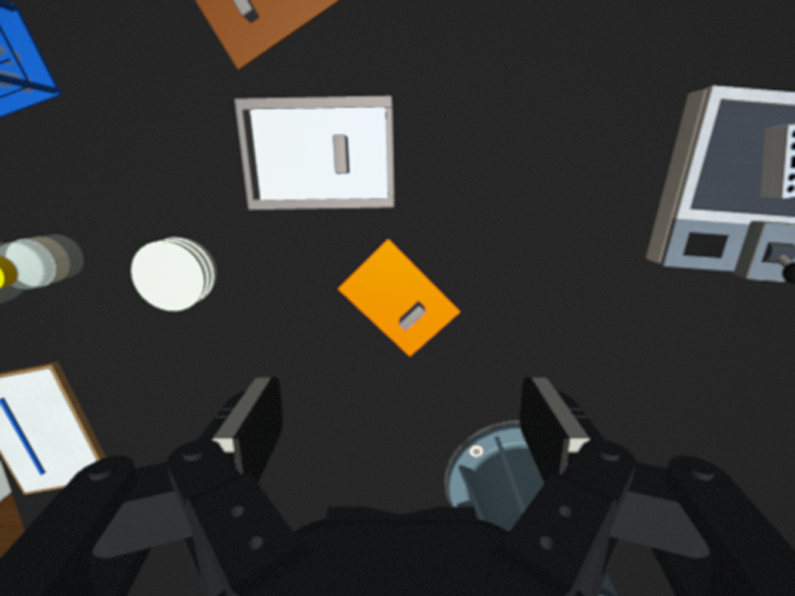

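Wrist view: the box outline runs from (236,99) to (394,206), with the lid's handle at (340,154) nearer its right (-y, lip) end. A closer look confirms the lid before I grip it.

```bash
cat > c2.py <<'E'
from h import *
import pickle
np.set_printoptions(precision=4,suppress=True)
p=pickle.load(open('last.pkl','rb'))
g=lambda u,v,z:ray(p,(u/1.42,v/1.42),z)
C=[g(*c,.094) for c in [(235,99),(392,96),(394,206),(249,210)]]
print(np.array(C)); print('centre',np.mean(C,0))
a=C[0]+C[3]-C[1]-C[2]; print('yaw y',np.arctan2(-a[0],a[1]),np.linalg.norm(a)/2); a=C[0]+C[1]-C[2]-C[3]; print('x',np.arctan2(a[1],a[0]),np.linalg.norm(a)/2)
r=[r for r in nets.regions_of('lid_handle',p)] if 0 else None
print('handle',g(340,154,.095), g(334,135,.103),g(346,135,.103),g(335,174,.103))
save(p,'w2c.png',(150,60,300,160),5)
E
python3 c2.py
```

```text
[[0.562  0.361  0.094 ]
 [0.5651 0.1978 0.094 ]
 [0.4536 0.1961 0.094 ]
 [0.449  0.359  0.094 ]]
centre [0.5074 0.2784 0.094 ]
yaw y 0.0233206137631747 0.16308447163025427
x 0.0162448295831527 0.11229045087484461
handle [0.5083 0.254  0.095 ] [0.5267 0.2584 0.103 ] [0.5267 0.2459 0.103 ] [0.4878 0.2592 0.103 ]
```

View pics/w2c.png

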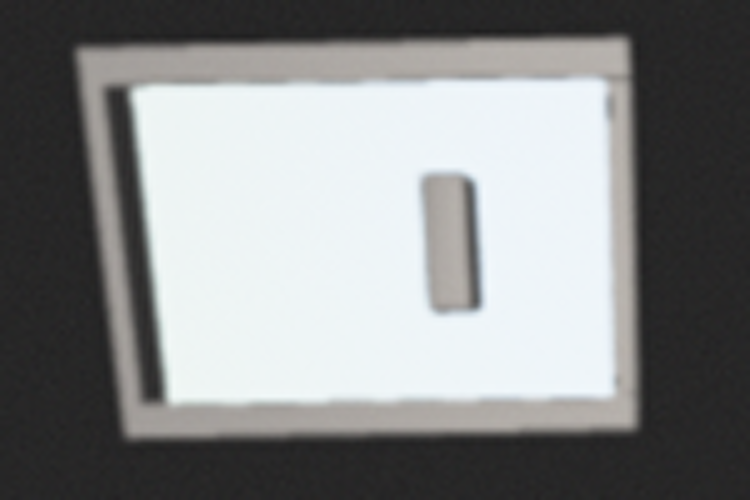

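Confirmed: the white lid lies in the grey box, its handle towards the lip end on the right; nothing brown or orange. I'll go down on the handle.

Emit:
step_arm --targets '[[[0.3,-0.2,0.35,0,0,-0.04,100],[0.6,-0.4,0.7,0,0,-0.04,100],[0.78,-0.53,1,0,0,-0.04,100],[0.78,-0.53,1,0,0,-0.04,100],[0.78,-0.53,1,0,0,-0.04,100]]]'

```text
t: 5.2
tool_pos: [0.5066, 0.2516, 0.2759]
orientation: [3.14, 0.005, 0.019]
ft_force: [-1.0, -0.7, 0.4]
grip_width: 0.0857
finger_force: 0.0
```

```bash
python3 b.py w3.png lid_handle
```

```text
5.2 [0.507 0.252 0.276] [3.14  0.005 0.019] [ 0.251  0.114  1.543 -0.     1.49   1.803]
[[ 0.    -0.953 -0.304  0.077]
 [ 1.     0.     0.     0.   ]
 [-0.    -0.304  0.953 -0.168]
 [ 0.     0.     0.     1.   ]]
lid_handle 0.92 [0.326 0.194 0.005] [313. 278.]
lid_handle 0.77 [0.508 0.279 0.074] [260. 181.]
lid_handle 0.61 [0.683 0.357 0.006] [205.  39.]
```

View pics/w3.png

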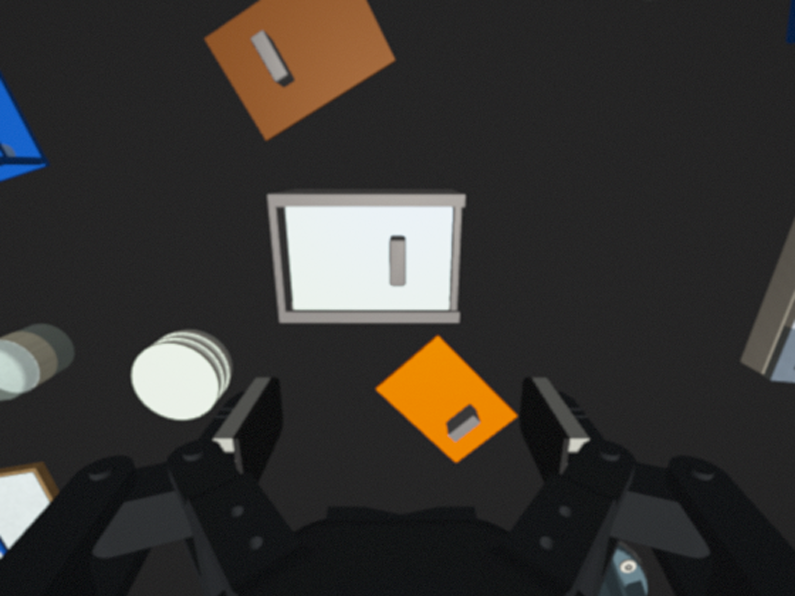

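Wrist view: the handle's top face centres at (398,262), between the box walls; orange and brown lids lie outside. I'll check its position numerically, then descend.

```bash
python3 - <<'E'
from h import *
import pickle
p=pickle.load(open('last.pkl','rb'))
for c in [(398,262),(391,238),(404,286)]: print(ray(p,np.array(c)/1.42,.103).round(4))
for c in [(268,196),(465,196),(459,320),(281,320)]: print('box',ray(p,np.array(c)/1.42,.094).round(4))
E
```

```text
[0.5095 0.2534 0.103 ]
[0.5297 0.2595 0.103 ]
[0.4886 0.2479 0.103 ]
box [0.5609 0.3613 0.094 ]
box [0.564  0.1992 0.094 ]
box [0.455  0.1972 0.094 ]
box [0.4521 0.3583 0.094 ]
```

Emit:
step_arm --targets '[[[0,0,0.4,0,0,0,100],[0,0,0.8,0,0,0,100],[0,0,0.8,0,0,0,100]]]'

```text
t: 5.6
tool_pos: [0.5031, 0.2511, 0.1788]
orientation: [3.139, 0.008, 0.019]
ft_force: [-1.3, -0.4, -0.3]
grip_width: 0.0854
finger_force: 0.0
```

Emit:
step_arm --targets '[[[0.02,-0.01,0.4,0,0,0,100],[0.04,-0.02,0.7,0,0,0,100],[0.04,-0.02,0.8,0,0,0,100],[0.04,-0.02,0.8,0,0,0,100],[0.04,-0.02,0.8,0,0,0,100]]]'

```text
t: 6.1
tool_pos: [0.5138, 0.2557, 0.09]
orientation: [-3.141, -0.004, 0.02]
ft_force: [0.3, 0.6, 1.5]
grip_width: 0.0855
finger_force: 0.0
```

Emit:
step_arm --targets '[[[-0.03,0.01,0.03,0,0,0,100],[-0.03,0.01,0.03,0,0,0,100],[-0.03,0.01,0.03,0,0,0,100]]]'

```text
t: 6.4
tool_pos: [0.5085, 0.2541, 0.0841]
orientation: [-3.141, -0.001, 0.02]
ft_force: [0.2, 0.6, -0.7]
grip_width: 0.0853
finger_force: 0.0
```

Close with moderate force.

Emit:
step_arm --newtons 50 --targets '[[[0,0,0.02,0,0,0,50],[0,0,0.02,0,0,0,10],[0,0,0.02,0,0,0,0],[0,0,0.02,0,0,0,0],[0,0,0.02,0,0,0,0],[0,0,0.02,0,0,0,0],[0,0,0.02,0,0,0,0],[0,0,0.02,0,0,0,0]]]'

```text
t: 7.2
tool_pos: [0.5081, 0.254, 0.0807]
orientation: [3.142, -0.0, 0.02]
ft_force: [0.1, 0.1, 0.0]
grip_width: -0.0002
finger_force: 0.0
```

The grip closed on nothing, so I'll look.

```bash
python3 - <<'E'
from h import *
import pickle
np.set_printoptions(precision=4,suppress=True)
s=robot.sense(); print(s['grip_width'],s['tool_pos'])
p=cam('wrist'); q=cam('scene'); r=cam('side')
pickle.dump((p,q,r),open('three.pkl','wb'))
a=p['frame'][...,::-1]; 
b=cv2.resize(q['frame'][170:260,290:410,::-1],None,fx=3.4,fy=3.4)
c=cv2.resize(r['frame'][220:310,190:310,::-1],None,fx=3.4,fy=3.4)
top=np.hstack([b,c])[:, :800]
im=np.zeros((600,800,3),np.uint8); im[:top.shape[0],:top.shape[1]]=top
w_=cv2.resize(a,(390,292)); im[306:598,:390]=w_
cv2.imwrite('pics/d1.png',im)
E
```

```text
-0.0001666863955903719 [0.5081 0.254  0.0807]
```

View pics/d1.png

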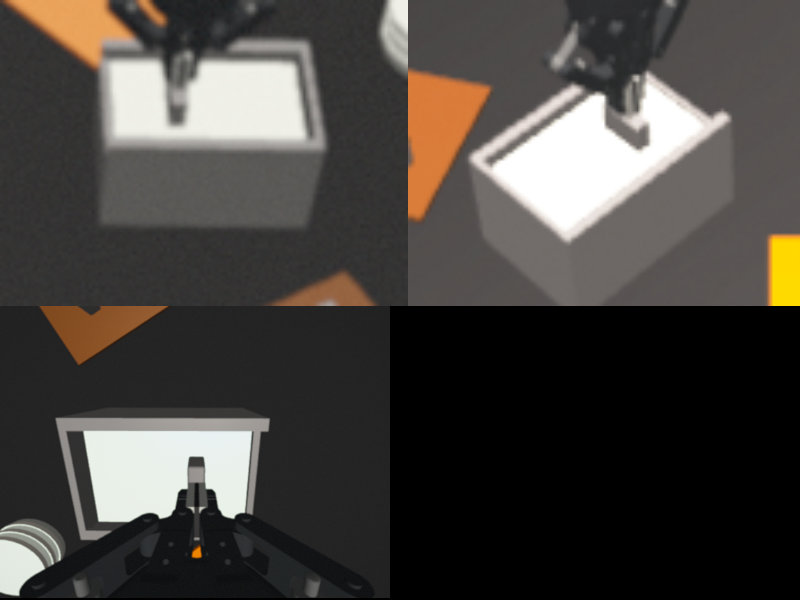

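```bash
python3 - <<'E'
from h import *
import pickle
p,q,r=pickle.load(open('three.pkl','rb'))
f=lambda P,b,k:cv2.resize(P['frame'][b[1]:b[3],b[0]:b[2],::-1],(b[2]*k-b[0]*k,b[3]*k-b[1]*k),interpolation=cv2.INTER_CUBIC)
im=np.hstack([f(p,(220,200,350,320),3)[:360], cv2.resize(f(q,(320,170,370,215),8),(400,360))])
cv2.imwrite('pics/d2.png',im)
for n,P in (('w',p),('s',q),('side',r)):
    print(n,px(P,(.508,.254,.081)),px(P,(.508,.254,.103)),px(P,(.529,.254,.103)))
E
```

```text
w [281.85133869 248.74554549] [281.82672434 265.35491287] [282.59802729 230.32285455]
s [341.16491995 199.99939732] [342.02286273 194.27939384] [342.45848866 200.25913558]
side [254.36162689 258.54197986] [253.82519141 252.71958629] [248.38166945 248.46461124]
```

View pics/d2.png

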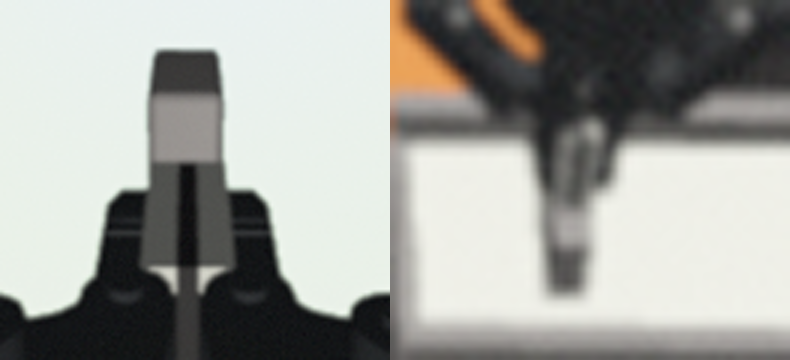

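Both views put the shut pads' lower edge at about z 0.104, just on top of the handle, so the real tips sit higher than the pose suggests. I'll open, lower 18 mm while watching the force, and close again.

Emit:
step_arm --targets '[[[0,0,0,0,0,0,70],[0,0,0,0,0,0,70],[0,0,0,0,0,0,70],[0,0,0,0,0,0,70],[0,0,0.05,0,0,0,70],[0,0,0.08,0,0,0,70],[0,0,0.08,0,0,0,70]]]'

```text
t: 8.05
tool_pos: [0.5074, 0.2538, 0.07]
orientation: [3.141, 0.002, 0.02]
ft_force: [1.0, -0.2, -0.9]
grip_width: 0.0595
finger_force: 0.0
```

Emit:
step_arm --targets '[[[0,0,0.04,0,0,0,70],[0,0,0.06,0,0,0,70],[0,0,0.06,0,0,0,70],[0,0,0.06,0,0,0,70]]]'

```text
t: 8.45
tool_pos: [0.5081, 0.254, 0.0638]
orientation: [3.142, 0.0, 0.02]
ft_force: [-0.1, -0.5, 0.2]
grip_width: 0.0598
finger_force: 0.0
```

Emit:
step_arm --targets '[[[0,0,0,0,0,0,30],[0,0,0,0,0,0,0],[0,0,0,0,0,0,0],[0,0,0,0,0,0,0],[0,0,0,0,0,0,0],[0,0,0,0,0,0,0],[0,0,0,0,0,0,0]]]'

```text
t: 9.15
tool_pos: [0.5084, 0.254, 0.0642]
orientation: [-3.141, -0.001, 0.02]
ft_force: [-1.2, 0.3, 3.8]
grip_width: 0.0128
finger_force: 51.9
```

Gripped (12.8 mm, 52 N). I'll lift 10 mm and start sliding.

Emit:
step_arm --targets '[[[0,0,-0.04,0,0,0,0],[0,0,-0.085,0,0,0,0],[0,0,-0.085,0,0,0,0],[0,0,-0.085,0,0,0,0]]]'

```text
t: 9.55
tool_pos: [0.5081, 0.254, 0.0742]
orientation: [-3.142, -0.0, 0.02]
ft_force: [0.7, -0.2, -0.8]
grip_width: 0.0122
finger_force: 51.3
```

Emit:
step_arm --targets '[[[0,0.05,0,0,0,0,0],[0,0.1,0,0,0,0,0],[0,0.15,0,0,0,0,0],[0,0.2,0,0,0,0,0],[0,0.2,0,0,0,0,0]]]'

```text
t: 10.05
tool_pos: [0.5086, 0.229, 0.074]
orientation: [3.141, 0.0, 0.019]
ft_force: [-0.3, -0.5, -1.1]
grip_width: 0.0124
finger_force: 51.3
```

```bash
python3 - <<'E'
from h import *
q=cam('scene'); r=cam('side')
f=lambda P,b,k:cv2.resize(P['frame'][b[1]:b[3],b[0]:b[2],::-1],None,fx=k,fy=k,interpolation=cv2.INTER_CUBIC)
cv2.imwrite('pics/d3.png',np.hstack([f(q,(300,170,400,250),4),f(r,(190,220,290,300),4)]))
E
```

```text
(no output)
```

View pics/d3.png

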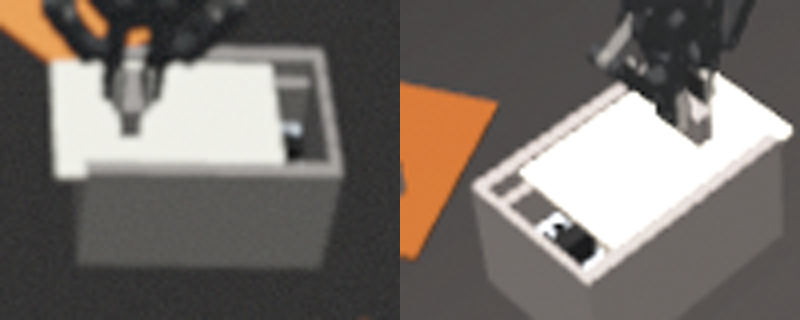

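Scene and side crops: the lid is moving out over the lip with blocks showing in the opened end. I'll continue the slide, then lower.

Emit:
step_arm --targets '[[[0,0.2,0,0,0,0,0],[0,0.4,0,0,0,0,0],[0,0.6,0,0,0,0,0],[0,0.8,0,0,0,0,0],[0,1,0,0,0,0,0],[0,1,0,0,0,0,0]]]'

```text
t: 10.75
tool_pos: [0.5113, 0.108, 0.0742]
orientation: [3.141, -0.0, 0.017]
ft_force: [0.5, 0.1, -1.1]
grip_width: 0.0125
finger_force: 51.3
```

Emit:
step_arm --targets '[[[0,0.15,0,0,0,0,0],[0,0.3,0,0,0,0,0],[0,0.3,0.2,0,0,0,0],[0,0.3,0.4,0,0,0,0],[0,0.3,0.55,0,0,0,0],[0,0.3,0.55,0,0,0,0]]]'

```text
t: 11.35
tool_pos: [0.5093, 0.0749, 0.0057]
orientation: [-3.141, 0.005, 0.02]
ft_force: [-0.4, 0.6, -1.2]
grip_width: 0.0125
finger_force: 51.3
```

Emit:
step_arm --targets '[[[0,0,0.03,0,0,0,0],[0,0,0.06,0,0,0,0],[0,0,0.08,0,0,0,0],[0,0,0.1,0,0,0,0],[0,0,0.1,0,0,0,0]]]'

```text
t: 11.85
tool_pos: [0.5117, 0.0741, -0.0039]
orientation: [-3.142, -0.0, 0.02]
ft_force: [0.2, 0.3, -1.6]
grip_width: 0.0129
finger_force: 51.3
```

Emit:
step_arm --targets '[[[0,0,0.015,0,0,0,0],[0,0,0.025,0,0,0,0],[0,0,0.025,0,0,0,0]]]'

```text
t: 12.15
tool_pos: [0.512, 0.074, -0.0058]
orientation: [3.141, -0.0, 0.02]
ft_force: [-4.4, -0.4, 9.9]
grip_width: 0.0121
finger_force: 52.7
```

Emit:
step_arm --targets '[[[0,0,0,0,0,0,40],[0,0,0,0,0,0,40],[0,0,0,0,0,0,40],[0,0,0,0,0,0,40],[0,0,-0.3,0,0,0,40],[0,0,-0.6,0,0,0,60],[0,0,-1,0,0,0,60],[0,0,-1,0,0,0,60]]]'

```text
t: 12.95
tool_pos: [0.5167, 0.0737, 0.1198]
orientation: [3.14, -0.012, 0.02]
ft_force: [2.0, -0.1, 0.5]
grip_width: 0.0511
finger_force: 0.0
```

Emit:
step_arm --targets '[[[0,-0.4,-0.4,0,0,0,60],[0,-0.7,-0.7,0,0,0,60],[0,-1,-1,0,0,0,60],[0,-1,-1,0,0,0,60],[0,-1,-1,0,0,0,60]]]'

```text
t: 13.45
tool_pos: [0.5104, 0.1956, 0.235]
orientation: [-3.141, -0.004, 0.023]
ft_force: [1.0, -0.5, 0.3]
grip_width: 0.0513
finger_force: 0.0
```

Emit:
step_arm --targets '[[[0,-0.25,-0.4,0,0,0,60],[0,-0.5,-0.8,0,0,0,60],[0,-0.5,-0.8,0,0,0,60],[0,-0.5,-0.8,0,0,0,60]]]'

```text
t: 13.85
tool_pos: [0.5088, 0.2537, 0.3291]
orientation: [3.141, -0.001, 0.02]
ft_force: [-0.0, -0.8, -0.6]
grip_width: 0.051
finger_force: 0.0
```

```bash
python3 b.py w4.png block2_mid lid_mid | tail -8
```

```text
13.85 [0.509 0.254 0.329] [ 3.141 -0.001  0.02 ] [ 0.254  0.092  1.463 -0.     1.586  1.805]
[[ 0.    -0.953 -0.304  0.077]
 [ 1.     0.     0.     0.   ]
 [-0.    -0.304  0.953 -0.168]
 [ 0.     0.     0.     1.   ]]
lid_mid 0.76 [0.692 0.346 0.006] [223.  45.]
lid_mid 0.71 [0.327 0.202 0.006] [308. 265.]
```

View pics/w4.png

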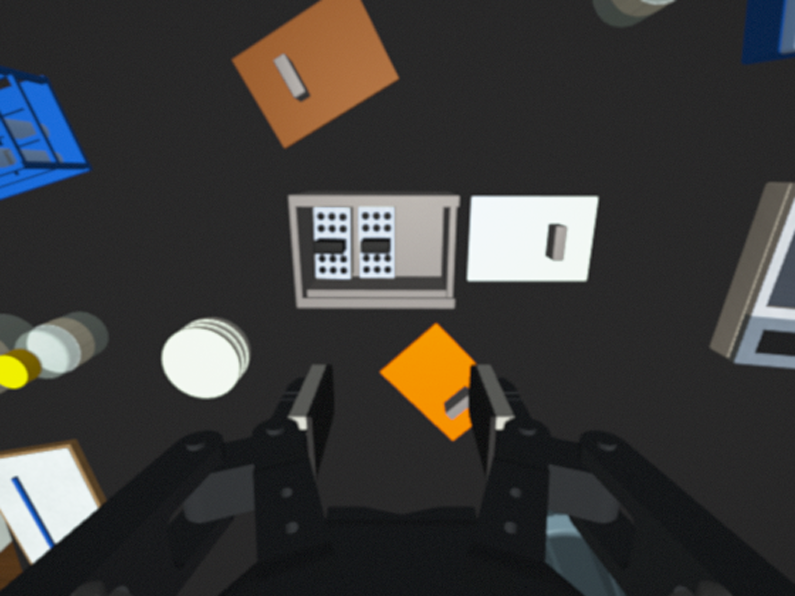

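Wrist view: the white lid lies on the bench at (533,238); two blocks in the box, at (332,243) and (376,243). I'll work out their poses.

```bash
python3 - <<'E'
from h import *
import pickle
np.set_printoptions(precision=4,suppress=True)
p=pickle.load(open('last.pkl','rb'))
g=lambda u,v,z:ray(p,(u/1.42,v/1.42),z)
for C in [[(313,207),(350,207),(352,278),(316,278)],[(358,207),(394,207),(395,278),(359,278)]]:
    B=[g(*c,.038) for c in C]; d=B[0]+B[1]-B[2]-B[3]; e=B[0]+B[3]-B[1]-B[2]
    print(np.mean(B,0),np.arctan2(d[1],d[0]),np.linalg.norm(d)/2,np.linalg.norm(e)/2)
# ribs top by darkness
im=p['frame'].astype(int).sum(2)
print(g(330,243,.066),g(376,243,.066))
for c in [(288,196),(459,196),(455,307),(298,307)]: print('box',g(*c,.094))
lid=[g(*c,.005) for c in [(470,196),(598,196),(588,281),(467,281)]];print('lid',np.mean(lid,0))
E
```

```text
[0.5073 0.3293 0.038 ] 0.005629673094366969 0.07974959185155985 0.040846287374635235
[0.5083 0.2804 0.038 ] 0.016796657279033397 0.07974423918659239 0.040304109432787005
[0.5125 0.3277 0.066 ] [0.5134 0.2794 0.066 ]
box [0.5612 0.3615 0.094 ]
box [0.5646 0.1991 0.094 ]
box [0.4536 0.1962 0.094 ]
box [0.4503 0.3581 0.094 ]
lid [0.5108 0.0977 0.005 ]
```

Emit:
step_arm --targets '[[[0,0,0,0,0,-0.3,40],[0,0,0,0,0,-0.6,40],[0,0,0,0,0,-0.9,40],[0,0,0,0,0,-1,40],[0,0,0,0,0,-1,40]]]'

```text
t: 14.5
tool_pos: [0.5075, 0.2526, 0.3265]
orientation: [-3.141, 0.004, 0.519]
ft_force: [-0.1, -0.3, 0.7]
grip_width: 0.0344
finger_force: 0.0
```

Emit:
step_arm --targets '[[[0,0,0,0,0,-0.3,40],[0,0,0,0,0,-0.6,40],[0,0,0,0,0,-0.9,40],[0,0,0,0,0,-1,40],[0,0,0,0,0,-1,40]]]'

```text
t: 15.0
tool_pos: [0.5077, 0.2531, 0.3275]
orientation: [-3.14, 0.002, 1.018]
ft_force: [-0.1, 0.1, -0.2]
grip_width: 0.0344
finger_force: 0.0
```

Emit:
step_arm --targets '[[[0,0,0,0,0,-0.3,40],[0,0,0,0,0,-0.6,40],[0,0,0,0,0,-0.9,40],[0,0,0,0,0,-1,40],[0,0,0,0,0,-1,40]]]'

```text
t: 15.5
tool_pos: [0.5079, 0.2535, 0.3281]
orientation: [-3.14, 0.001, 1.517]
ft_force: [-0.1, -0.6, -0.4]
grip_width: 0.0347
finger_force: 0.0
```

Emit:
step_arm --targets '[[[0.11,0,0.3,0,0,-0.14,40],[0.22,-0.01,0.6,0,0,-0.14,40],[0.22,-0.01,1,0,0,-0.14,40],[0.22,-0.01,1,0,0,-0.14,40],[0.22,-0.01,1,0,0,-0.14,40]]]'

```text
t: 16.0
tool_pos: [0.5078, 0.28, 0.2089]
orientation: [-3.139, 0.001, 1.588]
ft_force: [0.1, -0.2, 1.7]
grip_width: 0.0342
finger_force: 0.0
```

Emit:
step_arm --targets '[[[0,0,0.3,0,0,0,40],[0,0,0.6,0,0,0,40],[0,0,0.8,0,0,0,40],[0,0,1,0,0,0,40],[0,0,1,0,0,0,40],[0,0,1,0,0,0,40]]]'

```text
t: 16.6
tool_pos: [0.5102, 0.2807, 0.0918]
orientation: [3.138, -0.001, 1.589]
ft_force: [-0.7, -0.5, 0.5]
grip_width: 0.034
finger_force: 0.0
```

```bash
python3 b.py w5.png | head -1; python3 - <<'E'
from h import *
import pickle
p=pickle.load(open('last.pkl','rb'))
for X in [(.508,.280,.066),(.501,.280,.066),(.515,.280,.066),(.508,.296,.066)]: print(px(p,X)*1.42)
E
```

```text
16.6 [0.51  0.281 0.092] [ 3.138 -0.001  1.589] [ 0.299  0.321  1.684 -0.     1.133  0.281]
[396.97382558 333.29646192]
[383.13713191 333.07224646]
[410.80383487 333.52056906]
[397.47590291 303.18307083]
```

View pics/w5.png

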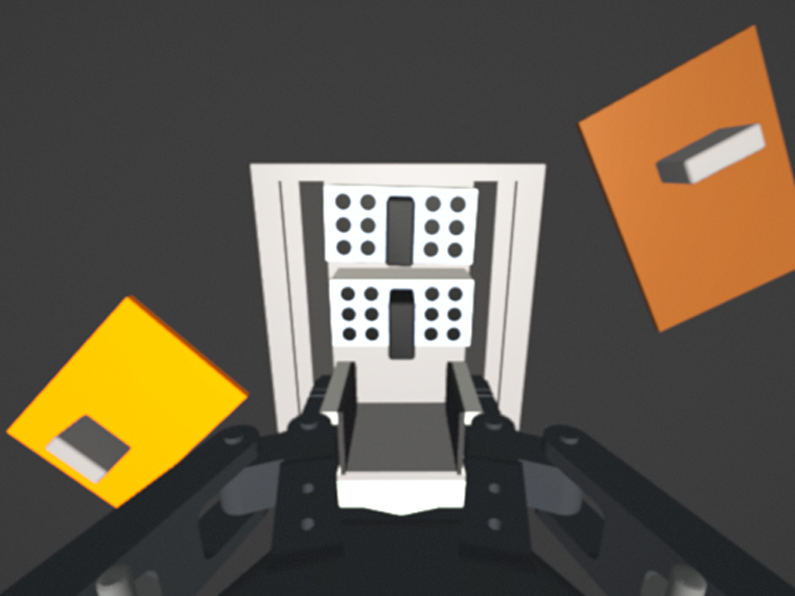

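Wrist view: the near block's rib (402,330) lies between the open fingers, the far block's at (400,230). Descend and grip.

Emit:
step_arm --newtons 60 --targets '[[[0.01,0,0.2,0,0,0,40],[0.01,0,0.35,0,0,0,40],[0.01,0,0.48,0,0,0,40],[0.01,0,0.53,0,0,0,40],[0.01,0,0.53,0,0,0,40],[0.01,0,0.53,0,0,0,40]]]'

```text
t: 17.25
tool_pos: [0.5091, 0.2819, 0.0265]
orientation: [3.14, -0.0, 1.59]
ft_force: [0.4, -0.2, 0.4]
grip_width: 0.0344
finger_force: 0.0
```

Emit:
step_arm --targets '[[[0,0,0,0,0,0,20],[0,0,0,0,0,0,0],[0,0,0,0,0,0,0],[0,0,0,0,0,0,0],[0,0,0,0,0,0,0]]]'

```text
t: 17.75
tool_pos: [0.5093, 0.282, 0.0267]
orientation: [3.139, -0.001, 1.59]
ft_force: [1.3, -0.5, 6.1]
grip_width: 0.0122
finger_force: 59.4
```

Emit:
step_arm --targets '[[[0,0,-0.1,0,0,0,0],[0,0,-0.4,0,0,0,0],[0,0,-0.7,0,0,0,0],[0,0,-1,0,0,0,0],[0,0,-1,0,0,0,0]]]'

```text
t: 18.25
tool_pos: [0.5114, 0.2828, 0.1516]
orientation: [3.133, -0.003, 1.59]
ft_force: [1.2, -0.0, -3.1]
grip_width: 0.0125
finger_force: 59.6
```

Emit:
step_arm --targets '[[[0,0,-0.4,0,0,0.17,0],[0,0,-0.8,0,0,0.17,0],[0,0,-0.8,0,0,0.17,0],[0,0,-0.8,0,0,0.17,0]]]'

```text
t: 18.65
tool_pos: [0.5081, 0.2816, 0.2416]
orientation: [3.141, -0.0, 1.505]
ft_force: [0.5, 0.4, -3.4]
grip_width: 0.0122
finger_force: 59.6
```

Emit:
step_arm --targets '[[[-0.3,0,0,0,0,0,0],[-0.65,0,0,0,0,0,0],[-1,0,0,0,0,0,0],[-1,0,0,0,0,0,0]]]'

```text
t: 19.05
tool_pos: [0.4983, 0.1575, 0.2381]
orientation: [-3.136, 0.003, 1.501]
ft_force: [0.4, 0.6, -2.1]
grip_width: 0.0124
finger_force: 59.6
```

Emit:
step_arm --targets '[[[-0.3,0,0,0,0,0,0],[-0.65,0,0,0,0,0,0],[-1,0,0,0,0,0,0],[-1,0,0,0,0,0,0]]]'

```text
t: 19.45
tool_pos: [0.4908, 0.0385, 0.2388]
orientation: [-3.137, 0.001, 1.5]
ft_force: [-0.0, 0.2, -3.3]
grip_width: 0.0126
finger_force: 59.6
```

Emit:
step_arm --targets '[[[-0.3,0,0,0,0,0,0],[-0.65,0,0,0,0,0,0],[-1,0,0,0,0,0,0],[-1,0,0,0,0,0,0]]]'

```text
t: 19.85
tool_pos: [0.4834, -0.0806, 0.2393]
orientation: [-3.138, 0.0, 1.5]
ft_force: [0.6, 0.1, -3.5]
grip_width: 0.0123
finger_force: 59.6
```

Emit:
step_arm --targets '[[[-0.3,0,0,0,0,0,0],[-0.65,0,0,0,0,0,0],[-1,0,0,0,0,0,0],[-1,0,0,0,0,0,0]]]'

```text
t: 20.25
tool_pos: [0.4758, -0.2001, 0.2395]
orientation: [-3.139, -0.0, 1.501]
ft_force: [-0.2, 0.4, -2.9]
grip_width: 0.0122
finger_force: 59.6
```

Emit:
step_arm --targets '[[[-0.3,0.1,0,0,0,0,0],[-0.65,0.2,0,0,0,0,0],[-1,0.24,0,0,0,0,0],[-1,0.24,0,0,0,0,0],[-1,0.24,0,0,0,0,0]]]'

```text
t: 20.75
tool_pos: [0.4972, -0.3175, 0.2391]
orientation: [-3.139, -0.004, 1.504]
ft_force: [0.9, 0.9, -2.9]
grip_width: 0.0123
finger_force: 59.6
```

```bash
python3 b.py w6.png stop heater block1_mid; cat > k.py <<'E'
from h import *
import pickle
p=pickle.load(open('last.pkl','rb'))
print(np.array(p['K']))
S=np.array([.494,-.375,.04]);a=-.067
X=np.array([np.cos(a),np.sin(a),0]);Y=np.array([-np.sin(a),np.cos(a),0])
for n,l in dict(stopR=(.062,0,.022),stopL=(-.062,0,.022),TL=(.074,.2175,.008),BL=(-.134,.2175,.008),TR=(.074,-.0125,.008)).items(): print(n,(px(p,S+l[0]*X+l[1]*Y+[0,0,l[2]])*1.42).round())
E
python3 k.py
```

```text
20.75 [ 0.497 -0.318  0.239] [-3.139 -0.004  1.504] [-0.77   0.192  1.528  0.001  1.426 -0.703]
[[ 0.    -0.953 -0.303  0.077]
 [ 1.     0.001 -0.001 -0.   ]
 [ 0.001 -0.303  0.953 -0.168]
 [ 0.     0.     0.     1.   ]]
stop 0.84 [ 0.456 -0.237  0.047] [244. 121.]
heater 0.65 [ 0.458 -0.237  0.043] [246. 121.]
block1_mid 0.77 [ 0.505 -0.267  0.075] [287. 146.]
block1_mid 0.16 [ 0.458 -0.234  0.044] [246. 118.]
[[289.87991771   0.         282.08032945]
 [  0.         289.87991771 212.74450385]
 [  0.           0.           1.        ]]
stopR [472. 330.]
stopL [334. 329.]
TL [499.  60.]
BL [230.  60.]
TR [481. 337.]
```

View pics/w6.png

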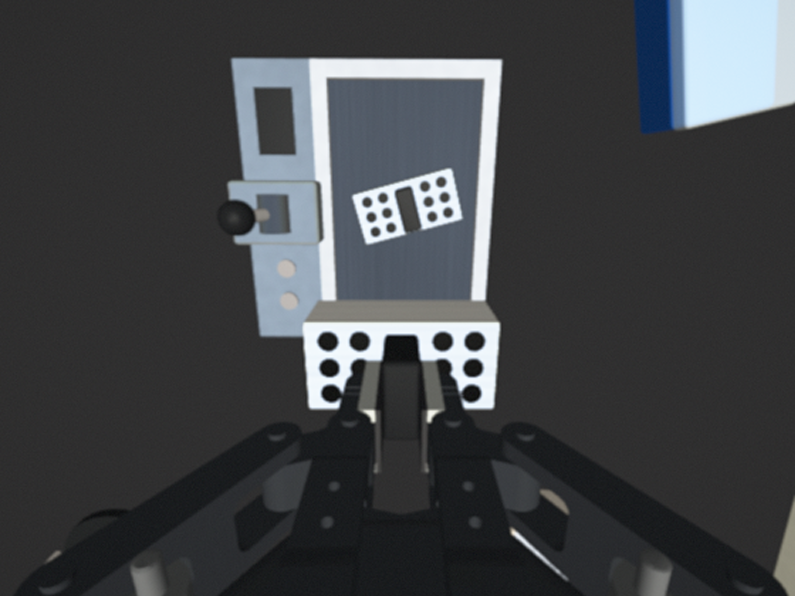

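Wrist view: my heater model fits (housing corners as predicted), block1 untouched at (407,205), the held block square to the plate. I'll descend next to the stop.

Emit:
step_arm --targets '[[[-0.2,0,0.3,0,0,0,0],[-0.2,0,0.6,0,0,0,0],[-0.2,0,0.8,0,0,0,0],[-0.2,0,0.8,0,0,0,0]]]'

```text
t: 21.35
tool_pos: [0.4937, -0.3395, 0.1412]
orientation: [-3.135, -0.006, 1.506]
ft_force: [0.4, 0.1, -3.0]
grip_width: 0.0125
finger_force: 59.6
```

Emit:
step_arm --targets '[[[0,0,0.2,0,0,0,0],[0,0,0.4,0,0,0,0],[0,0,0.55,0,0,0,0],[0,0,0.62,0,0,0,0],[0,0,0.62,0,0,0,0],[0,0,0.62,0,0,0,0]]]'

```text
t: 21.95
tool_pos: [0.4968, -0.3434, 0.0728]
orientation: [3.14, 0.002, 1.505]
ft_force: [0.4, -0.0, -2.8]
grip_width: 0.0126
finger_force: 59.6
```

Emit:
step_arm --targets '[[[0,0,0.05,0,0,0,0],[0,0,0.09,0,0,0,0],[0,0,0.09,0,0,0,0]]]'

```text
t: 22.25
tool_pos: [0.4964, -0.3435, 0.0608]
orientation: [3.14, 0.001, 1.505]
ft_force: [0.5, -1.3, -1.3]
grip_width: 0.0125
finger_force: 59.8
```

Emit:
step_arm --targets '[[[-0.02,0,0,0,0,0,0],[-0.04,0,0,0,0,0,0],[-0.06,0,0,0,0,0,0],[-0.06,0,0,0,0,0,0]]]'

```text
t: 22.65
tool_pos: [0.4955, -0.3506, 0.0607]
orientation: [3.141, 0.001, 1.505]
ft_force: [1.2, 2.8, 2.6]
grip_width: 0.0122
finger_force: 60.5
```

Emit:
step_arm --targets '[[[-0.01,0,0,0,0,0,0],[-0.02,0,0,0,0,0,0],[-0.02,0,0,0,0,0,0]]]'

```text
t: 22.95
tool_pos: [0.4955, -0.3526, 0.0607]
orientation: [3.141, 0.0, 1.505]
ft_force: [2.0, 2.5, 4.3]
grip_width: 0.0121
finger_force: 60.7
```

Emit:
step_arm --targets '[[[-0.01,0,0,0,0,0,0],[-0.015,0,0,0,0,0,0],[-0.015,0,0,0,0,0,0]]]'

```text
t: 23.25
tool_pos: [0.4954, -0.3538, 0.0607]
orientation: [3.141, -0.001, 1.505]
ft_force: [1.0, 5.1, 7.2]
grip_width: 0.0121
finger_force: 60.9
```

Emit:
step_arm --targets '[[[-0.01,0,-0.005,0,0,0,0],[-0.01,0,-0.005,0,0,0,0],[-0.01,0,-0.005,0,0,0,0]]]'

```text
t: 23.55
tool_pos: [0.4954, -0.354, 0.0608]
orientation: [3.141, -0.002, 1.505]
ft_force: [2.5, 8.1, 4.0]
grip_width: 0.0123
finger_force: 60.7
```

Emit:
step_arm --targets '[[[-0.01,0,0,0,0,0,0],[-0.01,0,0,0,0,0,0],[-0.01,0,0,0,0,0,0]]]'

```text
t: 23.85
tool_pos: [0.4954, -0.3541, 0.0609]
orientation: [3.142, -0.004, 1.505]
ft_force: [2.4, 10.6, 6.6]
grip_width: 0.0121
finger_force: 61.0
```

Firm against the stop. Release, rise, and re-measure block1.

Emit:
step_arm --targets '[[[0,0,0,0,0,0,40],[0,0,0,0,0,0,40],[0,0,0,0,0,0,40],[0,0,0,0,0,0,40],[0,0,-0.3,0,0,0,40],[0,0,-0.6,0,0,0,40],[0,0,-0.8,0,0,0,40],[0,0,-0.8,0,0,0,40]]]'

```text
t: 24.65
tool_pos: [0.4969, -0.3592, 0.1617]
orientation: [3.136, 0.006, 1.505]
ft_force: [0.5, 0.2, 0.4]
grip_width: 0.0342
finger_force: 0.0
```

```bash
python3 - <<'E'
from h import *
import pickle
np.set_printoptions(precision=4,suppress=True)
p=pickle.load(open('last.pkl','rb'))
B=[ray(p,np.array(c)/1.42,.072) for c in [(353,196),(450,169),(462,219),(368,244)]]
d=B[1]+B[2]-B[0]-B[3];print(np.mean(B,0),np.arctan2(d[1],d[0]),np.linalg.norm(d)/2)
p=cam('wrist');save(p,'w7.png',scale=1.42);pickle.dump(p,open('last.pkl','wb'))
print(robot.sense()['tool_pos'])
for r in nets.recognise('block1_mid',p)[:3]: print(r['score'],w(p,r['xyz']))
for r in nets.regions_of('block1_mid',p)[:3]:
    c=cv2.minAreaRect(np.argwhere(r['region'])[:,::-1].astype(np.float32)); print(r['score'],c)
E
```

```text
[ 0.5052 -0.2675  0.072 ] 0.1941198435147478 0.07856548583922408
[ 0.4958 -0.3581  0.1592]
0.59 [ 0.5048 -0.2662  0.0749]
0.96 ((285.8207092285156, 99.62264251708984), (51.92228698730469, 98.76223754882812), 74.05460357666016)
0.39 ((231.5, 115.5), (231.0, 279.0), 90.0)
```

Emit:
step_arm --targets '[[[0.3,0.01,0,0,0,-0.25,40],[0.6,0.03,0,0,0,-0.53,40],[0.76,0.03,0,0,0,-0.53,40],[0.76,0.03,0.2,0,0,-0.53,40],[0.76,0.03,0.4,0,0,-0.53,40],[0.76,0.03,0.6,0,0,-0.53,40],[0.76,0.03,0.75,0,0,-0.53,40],[0.76,0.03,0.8,0,0,-0.53,40],[0.76,0.03,0.8,0,0,-0.53,40]]]'

```text
t: 25.7
tool_pos: [0.5035, -0.2653, 0.0593]
orientation: [-3.139, -0.002, 1.768]
ft_force: [-0.6, 0.1, 0.3]
grip_width: 0.0343
finger_force: 0.0
```

Emit:
step_arm --targets '[[[0,0,-0.015,0,0,0,40],[0,0,-0.015,0,0,0,20],[0,0,-0.015,0,0,0,0],[0,0,-0.015,0,0,0,0],[0,0,-0.015,0,0,0,0],[0,0,-0.015,0,0,0,0]]]'

```text
t: 26.3
tool_pos: [0.5055, -0.2668, 0.0643]
orientation: [3.14, 0.002, 1.77]
ft_force: [-0.6, -0.4, 5.9]
grip_width: 0.0119
finger_force: 62.1
```

Emit:
step_arm --targets '[[[0,0,-0.1,0,0,0,0],[0,0,-0.1,0,0,0.25,0],[-0.15,-0.06,-0.1,0,0,0.53,0],[-0.31,-0.12,-0.1,0,0,0.53,0],[-0.31,-0.12,-0.1,0,0,0.53,0],[-0.31,-0.12,-0.1,0,0,0.53,0],[-0.31,-0.12,-0.05,0,0,0.53,0],[-0.31,-0.12,-0.01,0,0,0.53,0],[-0.31,-0.12,-0.01,0,0,0.53,0]]]'

```text
t: 27.2
tool_pos: [0.4978, -0.3044, 0.0643]
orientation: [-3.141, -0.001, 1.506]
ft_force: [-2.3, 2.8, 5.3]
grip_width: 0.0122
finger_force: 62.1
```

Emit:
step_arm --targets '[[[-0.02,0,-0.01,0,0,0,0],[-0.04,0,-0.01,0,0,0,0],[-0.06,0,-0.01,0,0,0,0],[-0.06,0,-0.01,0,0,0,0]]]'

```text
t: 27.6
tool_pos: [0.4971, -0.3126, 0.0647]
orientation: [-3.141, -0.0, 1.505]
ft_force: [-0.1, -0.8, -2.3]
grip_width: 0.0121
finger_force: 61.0
```

Emit:
step_arm --targets '[[[-0.01,0,0,0,0,0,0],[-0.02,0,0,0,0,0,0],[-0.02,0,0,0,0,0,0]]]'

```text
t: 27.9
tool_pos: [0.497, -0.3142, 0.0649]
orientation: [-3.141, -0.001, 1.505]
ft_force: [0.7, 2.0, -1.6]
grip_width: 0.0123
finger_force: 61.1
```

Emit:
step_arm --targets '[[[-0.01,0,0,0,0,0,0],[-0.01,0,0,0,0,0,0],[-0.01,0,0,0,0,0,0]]]'

```text
t: 28.2
tool_pos: [0.4972, -0.3144, 0.0649]
orientation: [-3.141, -0.003, 1.505]
ft_force: [1.2, 6.3, -1.1]
grip_width: 0.0118
finger_force: 61.4
```

Emit:
step_arm --targets '[[[-0.01,0,0,0,0,0,0],[-0.01,0,0.01,0,0,0,0],[-0.01,0,0.01,0,0,0,0],[-0.01,0,0.01,0,0,0,40],[-0.01,0,0.01,0,0,0,40],[-0.01,0,0.01,0,0,0,40],[-0.01,0,-0.3,0,0,0,40],[-0.01,0,-0.6,0,0,0,40],[-0.01,0,-1,0,0,0,40],[-0.01,0,-1,0,0,0,40]]]'

```text
t: 29.2
tool_pos: [0.5004, -0.321, 0.1933]
orientation: [3.131, 0.009, 1.505]
ft_force: [1.5, -0.9, 0.2]
grip_width: 0.0344
finger_force: 0.0
```

```bash
python3 b.py w8.png block1_mid | grep -v '\['; python3 - <<'E'
from h import *
p=cam('wrist');
for r in nets.recognise('block1_mid',p)[:3]: print(round(r['score'],2),w(p,r['xyz']).round(4))
for r in nets.regions_of('block1_mid',p)[:3]:
    c=cv2.minAreaRect(np.argwhere(r['region'])[:,::-1].astype(np.float32)); print(r['score'],c)
print(robot.sense()['tool_pos'],px(p,(.4954+.0027,-.354+.04,.072)))
E
```

```text
0.59 [ 0.5006 -0.3127  0.0727]
0.18 [ 0.39   -0.2627  0.1134]
0.57 ((281.0, 195.5), (47.0, 80.0), 90.0)
[ 0.49609395 -0.31666864  0.18335332] [282.37353342 196.2870778 ]
```

Emit:
step_arm --targets '[[[0,0,-0.3,0,0,-0.16,40],[0,0,-0.5,0,0,-0.16,40],[0,0,-0.5,0,0,-0.16,40]]]'

```text
t: 29.75
tool_pos: [0.4981, -0.3184, 0.2476]
orientation: [3.139, 0.003, 1.585]
ft_force: [0.1, -0.1, 0.2]
grip_width: 0.0341
finger_force: 0.0
```

Emit:
step_arm --targets '[[[0.3,0,0,0,0,0,40],[0.65,0,0,0,0,0,40],[1,0,0,0,0,0,40],[1,0,0,0,0,0,40]]]'

```text
t: 30.15
tool_pos: [0.4942, -0.1923, 0.2428]
orientation: [-3.138, -0.004, 1.589]
ft_force: [0.4, 0.1, -0.1]
grip_width: 0.0343
finger_force: 0.0
```

Emit:
step_arm --targets '[[[0.3,0,0,0,0,0,40],[0.65,0,0,0,0,0,40],[1,0,0,0,0,0,40],[1,0,0,0,0,0,40]]]'

```text
t: 30.55
tool_pos: [0.4926, -0.0733, 0.2433]
orientation: [-3.139, -0.003, 1.589]
ft_force: [-0.0, -0.3, -0.6]
grip_width: 0.0343
finger_force: 0.0
```

Emit:
step_arm --targets '[[[0.3,0,0,0,0,0,40],[0.65,0,0,0,0,0,40],[1,0,0,0,0,0,40],[1,0,0,0,0,0,40]]]'

```text
t: 30.95
tool_pos: [0.4911, 0.046, 0.2436]
orientation: [-3.139, -0.002, 1.589]
ft_force: [0.5, -1.3, 0.3]
grip_width: 0.0342
finger_force: 0.0
```

Emit:
step_arm --targets '[[[0.3,0,0,0,0,0,40],[0.65,0,0,0,0,0,40],[1,0,0,0,0,0,40],[1,0,0,0,0,0,40]]]'

```text
t: 31.35
tool_pos: [0.4898, 0.1653, 0.2438]
orientation: [-3.14, -0.001, 1.589]
ft_force: [0.5, -1.3, 0.4]
grip_width: 0.034
finger_force: 0.0
```

Emit:
step_arm --targets '[[[0.3,0.1,0,0,0,0,40],[0.65,0.19,0,0,0,0,40],[1,0.19,0,0,0,0,40],[1,0.19,0,0,0,0,40]]]'

```text
t: 31.75
tool_pos: [0.5115, 0.2852, 0.2434]
orientation: [-3.14, -0.0, 1.588]
ft_force: [-0.0, -0.3, -0.2]
grip_width: 0.0343
finger_force: 0.0
```

Emit:
step_arm --targets '[[[0.2,0,0.3,0,0,0,40],[0.39,0,0.6,0,0,0,40],[0.39,0,0.9,0,0,0,40],[0.39,0,1,0,0,0,40],[0.39,0,1,0,0,0,40],[0.39,0,1,0,0,0,40]]]'

```text
t: 32.35
tool_pos: [0.5121, 0.3289, 0.1263]
orientation: [3.14, -0.0, 1.583]
ft_force: [-0.2, -0.3, 0.9]
grip_width: 0.0337
finger_force: 0.0
```

```bash
python3 - <<'E'
from h import *
p=cam('wrist'); print(robot.sense()['tool_pos'],robot.sense()['orientation'])
save(p,'w9.png',scale=1.42)
for r in nets.recognise('block2_mid',p)[:3]: print(round(r['score'],2),w(p,r['xyz']).round(4))
for r in nets.regions_of('block2_mid',p)[:3]:
    c=cv2.minAreaRect(np.argwhere(r['region'])[:,::-1].astype(np.float32)); print(r['score'],c)
    print(ray(p,c[0],.038).round(4))
E
```

```text
[0.51257897 0.32933228 0.12719854] [ 3.13853917e+00 -9.26011684e-04  1.58360960e+00]
```

Emit:
step_arm --targets '[[[0,-0.03,0.2,0,0,0,40],[0,-0.03,0.4,0,0,0,40],[0,-0.03,0.6,0,0,0,40],[0,-0.03,0.75,0,0,0,40],[0,-0.03,0.8,0,0,0,40],[0,-0.03,0.8,0,0,0,40]]]'

```text
t: 33.1
tool_pos: [0.5073, 0.3297, 0.0294]
orientation: [3.142, 0.0, 1.585]
ft_force: [0.3, -0.4, 0.2]
grip_width: 0.0345
finger_force: 0.0
```

Emit:
step_arm --targets '[[[0,0,0,0,0,0,40],[0,0,0,0,0,0,20],[0,0,0,0,0,0,0],[0,0,0,0,0,0,0],[0,0,0,0,0,0,0],[0,0,0,0,0,0,0]]]'

```text
t: 33.7
tool_pos: [0.5084, 0.3304, 0.0307]
orientation: [3.139, -0.001, 1.585]
ft_force: [0.4, -0.4, 7.2]
grip_width: 0.0123
finger_force: 60.8
```

Emit:
step_arm --targets '[[[0,0,-0.1,0,0,0,0],[0,0,-0.4,0,0,0,0],[0,0,-0.7,0,0,0,0],[0,0,-1,0,0,0,0],[0,0,-1,0,0,0,0]]]'

```text
t: 34.2
tool_pos: [0.5103, 0.3312, 0.1557]
orientation: [3.132, -0.004, 1.585]
ft_force: [0.5, -0.1, -2.0]
grip_width: 0.0123
finger_force: 59.9
```

Emit:
step_arm --targets '[[[0,0,-0.4,0,0,0.16,0],[0,0,-0.8,0,0,0.16,0],[0,0,-0.8,0,0,0.16,0],[0,0,-0.8,0,0,0.16,0]]]'

```text
t: 34.6
tool_pos: [0.5072, 0.3298, 0.2457]
orientation: [3.14, -0.001, 1.505]
ft_force: [0.8, -0.2, -3.5]
grip_width: 0.0119
finger_force: 59.8
```

Emit:
step_arm --targets '[[[-0.3,0,0,0,0,0,0],[-0.65,0,0,0,0,0,0],[-1,0,0,0,0,0,0],[-1,0,0,0,0,0,0]]]'

```text
t: 35.0
tool_pos: [0.4973, 0.2056, 0.2418]
orientation: [-3.136, 0.004, 1.501]
ft_force: [0.4, 0.9, -2.2]
grip_width: 0.0125
finger_force: 59.8
```

Emit:
step_arm --targets '[[[-0.3,0,0,0,0,0,0],[-0.65,0,0,0,0,0,0],[-1,0,0,0,0,0,0],[-1,0,0,0,0,0,0]]]'

```text
t: 35.4
tool_pos: [0.4898, 0.0866, 0.2425]
orientation: [-3.137, 0.002, 1.5]
ft_force: [0.4, 0.8, -2.3]
grip_width: 0.0123
finger_force: 59.8
```

Emit:
step_arm --targets '[[[-0.3,0,0,0,0,0,0],[-0.65,0,0,0,0,0,0],[-1,0,0,0,0,0,0],[-1,0,0,0,0,0,0]]]'

```text
t: 35.8
tool_pos: [0.4823, -0.0326, 0.2431]
orientation: [-3.138, 0.001, 1.5]
ft_force: [-0.3, 0.6, -3.0]
grip_width: 0.0121
finger_force: 59.8
```

Emit:
step_arm --targets '[[[-0.3,0,0,0,0,0,0],[-0.65,0,0,0,0,0,0],[-1,0,0,0,0,0,0],[-1,0,0,0,0,0,0]]]'

```text
t: 36.2
tool_pos: [0.4748, -0.1518, 0.2434]
orientation: [-3.139, -0.0, 1.501]
ft_force: [-0.1, 0.6, -2.3]
grip_width: 0.0123
finger_force: 59.8
```

Emit:
step_arm --targets '[[[-0.3,0.1,0,0,0,0,0],[-0.65,0.2,0,0,0,0,0],[-0.8,0.27,0,0,0,0,0],[-0.8,0.27,0,0,0,0,0],[-0.8,0.27,0,0,0,0,0]]]'

```text
t: 36.7
tool_pos: [0.5013, -0.2452, 0.2433]
orientation: [-3.139, -0.003, 1.505]
ft_force: [-0.3, -0.1, -2.2]
grip_width: 0.0119
finger_force: 59.8
```

```bash
python3 - <<'E'
from h import *
s=robot.sense();print(s['tool_pos'],s['orientation'],s['ft_force'])
q=cam('scene');p=cam('wrist')
for P in (q,p):
  for r in nets.recognise('block1_mid',P)[:4]: print(round(r['score'],2),w(P,r['xyz']).round(4))
f=lambda P,b,k:cv2.resize(P['frame'][b[1]:b[3],b[0]:b[2],::-1],None,fx=k,fy=k,interpolation=cv2.INTER_CUBIC)
a=f(q,(90,150,210,250),3); b=f(p,(150,30,400,320),1.2)
im=np.zeros((max(a.shape[0],b.shape[0]),a.shape[1]+b.shape[1],3),np.uint8);im[:a.shape[0],:a.shape[1]]=a;im[:b.shape[0],a.shape[1]:]=b
cv2.imwrite('pics/w10.png',im)
E
```

```text
[ 0.50131798 -0.24517571  0.24331974] [-3.13901129e+00 -2.86676991e-03  1.50520307e+00] [-0.30778099 -0.06605489 -2.23925836]
0.9 [ 0.5309 -0.3093  0.0767]
0.64 [0.5212 0.0948 0.0061]
0.3 [ 0.4872 -0.2501  0.0399]
0.2 [ 0.3884 -0.2602  0.1163]
```

View pics/w10.png

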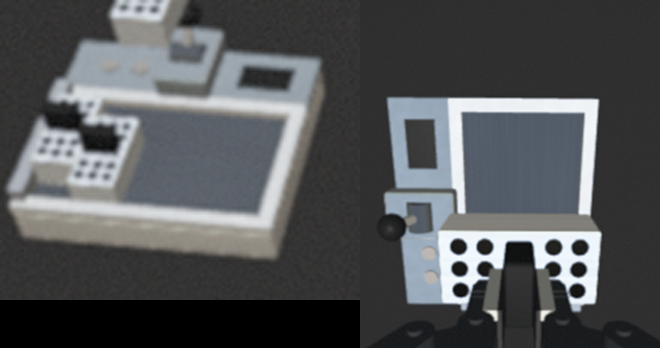

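Crops: the two blocks on the plate now stand offset in x by a couple of centimetres, so one has been knocked. Ribs are at about scene px (111,187) and (123,195). I'll find which one.

```bash
cat > ribs.py <<'E'
from h import *
np.set_printoptions(precision=4,suppress=True)
q=cam('scene')
for n,X in dict(r1=(.4954,-.354,.100),r2=(.4981,-.314,.100)).items(): print(n,'expect',px(q,X))
g=cv2.cvtColor(q['frame'],cv2.COLOR_RGB2HSV)[...,2]
roi=np.zeros_like(g);roi[175:205,95:142]=1
m=((g<45)&(roi>0)).astype(np.uint8)
n,l,st,c=cv2.connectedComponentsWithStats(m)
for i in range(1,n):
    if st[i,4]>15: print('dark',st[i],c[i],'->z.090',ray(q,c[i],.090))
m=cv2.inRange(q['frame'],(170,170,170),(255,255,255))
for r in nets.regions_of('block1_mid',q)[:4]:
    a=np.argwhere(r['region']);print('reg',round(r['score'],2),len(a),a.min(0)[::-1],a.max(0)[::-1],ray(q,a.mean(0)[::-1],.075))
E
python3 ribs.py
```

```text
r1 expect [109.7651 185.1207]
r2 expect [124.7362 186.2833]
dark [105 185  24  15 142] [116.3873 192.2113] ->z.090 [ 0.5108 -0.3352  0.09  ]
reg 0.59 560 [113 189] [137 217] [ 0.5352 -0.3099  0.075 ]
```

Block1 (second in the row) has been pushed about 28 mm to +x. I'll park the held block at the free end of the plate, then mend block1.

Emit:
step_arm --targets '[[[0.15,0,0.2,0,0,0,0],[0.29,0,0.5,0,0,0,0],[0.29,0,0.8,0,0,0,0],[0.29,0,0.9,0,0,0,0],[0.29,0,0.9,0,0,0,0],[0.29,0,0.9,0,0,0,0]]]'

```text
t: 37.6
tool_pos: [0.5047, -0.2132, 0.1387]
orientation: [3.14, 0.001, 1.505]
ft_force: [0.7, 0.2, -1.2]
grip_width: 0.0122
finger_force: 59.8
```

Emit:
step_arm --targets '[[[0,0,0.2,0,0,0,0],[0,0,0.4,0,0,0,0],[0,0,0.5,0,0,0,0],[0,0,0.56,0,0,0,0],[0,0,0.56,0,0,0,0],[0,0,0.56,0,0,0,0]]]'

```text
t: 38.2
tool_pos: [0.5046, -0.213, 0.0711]
orientation: [3.14, 0.001, 1.505]
ft_force: [0.1, 0.6, -2.6]
grip_width: 0.0119
finger_force: 59.8
```

Emit:
step_arm --targets '[[[0,0,0.03,0,0,0,0],[0,0,0.055,0,0,0,0],[0,0,0.055,0,0,0,0],[0,0,0.055,0,0,0,40],[0,0,0.055,0,0,0,40],[0,0,0.055,0,0,0,40],[0,0,-0.3,0,0,0,40],[0,0,-0.6,0,0,0,40],[0,0,-0.95,0,0,0,40],[0,0,-0.95,0,0,0,40]]]'

```text
t: 39.2
tool_pos: [0.5072, -0.2147, 0.1906]
orientation: [3.132, 0.006, 1.505]
ft_force: [0.7, -0.8, 0.5]
grip_width: 0.0337
finger_force: 0.0
```

Emit:
step_arm --targets '[[[-0.35,0,-0.1,0,0,0,40],[-0.7,0,-0.2,0,0,0,40],[-1,0,-0.2,0,0,0,40],[-1,0,-0.2,0,0,0,40]]]'

```text
t: 39.6
tool_pos: [0.4951, -0.3365, 0.2076]
orientation: [3.141, 0.002, 1.501]
ft_force: [-0.3, -0.8, -1.4]
grip_width: 0.034
finger_force: 0.0
```

Emit:
step_arm --targets '[[[-0.2,0,0,0,0,0,40],[-0.2,0,0,0,0,0,40],[-0.2,0,0,0,0,0,40]]]'

```text
t: 39.9
tool_pos: [0.4939, -0.3554, 0.207]
orientation: [-3.141, -0.001, 1.504]
ft_force: [-0.5, -0.1, -0.4]
grip_width: 0.0343
finger_force: 0.0
```

```bash
cat > n.py <<'E'
from h import *
import sys
np.set_printoptions(precision=4,suppress=True)
s=robot.sense();p=cam('wrist');print(s['tool_pos'],s['orientation'])
save(p,sys.argv[1],scale=1.42)
for r in nets.recognise('block1_mid',p)[:4]: print(round(r['score'],2),w(p,r['xyz']))
# white block tops
v=p['frame'].astype(int); m=((v.min(2)>215)).astype(np.uint8)
m=cv2.morphologyEx(m,cv2.MORPH_CLOSE,np.ones((9,9)))
n,l,st,c=cv2.connectedComponentsWithStats(m)
for i in range(1,n):
    if 500<st[i,4]<30000:
        R=cv2.minAreaRect(np.argwhere(l==i)[:,::-1].astype(np.float32)); B=[ray(p,k,.072) for k in cv2.boxPoints(R)]
        e=[B[1]-B[0],B[2]-B[1]]; e.sort(key=np.linalg.norm); d=e[1]*np.sign(e[1][0])
        print('top',np.mean(B,0)[:2],'yaw',np.arctan2(d[1],d[0]).round(3),[np.linalg.norm(k).round(3) for k in e],np.round(R[0]))
E
python3 n.py w11.png
```

```text
[ 0.4939 -0.3554  0.207 ] [-3.1406 -0.0014  1.5042]
0.62 [ 0.5196 -0.3157  0.0766]
top [ 0.5018 -0.2771] yaw 1.428 [np.float64(0.136), np.float64(0.203)] [286. 108.]
top [ 0.504  -0.2122] yaw -0.067 [np.float64(0.039), np.float64(0.077)] [284.  46.]
top [ 0.622  -0.6371] yaw -0.958 [np.float64(0.024), np.float64(0.098)] [390. 390.]
```

```bash
python3 - <<'E'
from h import *
np.set_printoptions(precision=4,suppress=True)
p=cam('wrist')
for r in nets.regions_of('block1_mid',p)[:4]:
    a=np.argwhere(r['region'])[:,::-1].astype(np.float32); R=cv2.minAreaRect(a); B=np.array([ray(p,k,.072) for k in cv2.boxPoints(R)])
    print('reg',round(r['score'],2),len(a),R); print(B[:,:2],B.mean(0))
# dark rib: black pixels in area
v=p['frame'].max(2); S=np.array([.494,-.375]);a=-.067;X=np.array([np.cos(a),np.sin(a)]);Y=np.array([-np.sin(a),np.cos(a)])
uu,vv=np.meshgrid(np.arange(560),np.arange(420));K=np.linalg.inv(p['K'])
d=np.stack([uu,vv,np.ones_like(uu)],-1)@K.T@p['M'][:3,:3].T; o=p['M'][:3,3]
P=o+d*((.072-o[2])/d[...,2])[...,None]; xs=(P[...,:2]-S)@X; ys=(P[...,:2]-S)@Y
# ascii map, V channel on stop-frame grid at z=.072
for y in np.arange(.115,.0,-.005):
    row=''
    for x in np.arange(-.065,.09,.004):
        q=S+x*X+y*Y; u=px(p,[q[0],q[1],.072]).round().astype(int)
        row+=' .:-=+*#%@'[min(9,int(v[u[1],u[0]])//26)] if 0<=u[0]<560 and 0<=u[1]<420 else '?'
    print('%.3f'%y,row)
E
```

```text
reg 0.84 3053 ((306.5, 157.5), (41.0, 77.0), 90.0)
[[ 0.4834 -0.2923]
 [ 0.5612 -0.2974]
 [ 0.5613 -0.3395]
 [ 0.48   -0.3342]] [ 0.5215 -0.3159  0.072 ]
0.115 =@%-=======---=-=-===-=======-=%@@.....
0.110 =@%-=-=---=---===--============@@@:....
0.105 -@%-====-==----==-===-========-@@@.....
0.100 +@*==-----=-----=--==========-=%@@:....
0.095 =@%-=-----=----==-=============@@@.....
0.090 =@%------=------=--==-==-====-=@@@.....
0.085 +@*-=-----------=--==========-=%@@:....
0.080 @@*-==--=-=-#@@@@@@@@@@@@@@@@@@@@@.....
0.075 @@%-==------%@-=@+-@@-:-@@-#@-+@@@-....
0.070 @@%-=-------%@-=@=-@@.:::@:*@::@@@:....
0.065 @@+==-------%@%@@@@@@.::-@%@@@@@@@.....
0.060 @@*==-------%@::@::@@:::-#:-@::@@@:....
0.055 @@#===------@@@@@@@@@:::=@@@@@@@@@.....
0.050 @@%-==------@@:=@::@@::::@:#@:=@@@.....
0.045 @@+-=--=====@@+*@+-@@::::@:%@-=@@@:....
0.040 @@*-==+@@@@@@@@@@@@@@+++*@@####@@@.....
0.035 @@#==-=@+-@@-@@*##@@+#@=:@@-=--@@@.....
0.030 @@%====@--@#:@@...+@:=@-:@@----@@@:....
0.025 @@+===%@%%@@#@@:::+@%@@@@@%=---@@@.....
0.020 @@+===#@..@+.%@:::+@..@..@%--=-@@@.....
0.015 @@*===*@@@@@@@@:::*@@@@@@@@--=-@@@.....
0.010 @@#---+@=.@%.@@:::*@:-@+:@#----@@@.....
0.005 %-----+@--@%:@@:::*@-=@%+@@------@.....
```

The map of the plate shows block1 at x_stop≈+22 mm, y_stop≈62 mm, still square; the first block is in place. Re-grip block1.

Emit:
step_arm --targets '[[[0.2,0.1,0.2,0,0,0,40],[0.35,0.2,0.4,0,0,0,40],[0.35,0.2,0.7,0,0,0,40],[0.35,0.2,0.85,0,0,0,40],[0.35,0.2,0.85,0,0,0,40],[0.35,0.2,0.85,0,0,0,40]]]'

```text
t: 40.7
tool_pos: [0.5213, -0.3154, 0.1064]
orientation: [3.141, 0.0, 1.505]
ft_force: [-0.2, -0.2, 0.1]
grip_width: 0.0343
finger_force: 0.0
```

Emit:
step_arm --targets '[[[0,0,0.15,0,0,0,40],[0,0,0.3,0,0,0,40],[0,0,0.33,0,0,0,40],[0,0,0.33,0,0,0,40],[0,0,0.33,0,0,0,40],[0,0,0.33,0,0,0,10],[0,0,0.33,0,0,0,0],[0,0,0.33,0,0,0,0],[0,0,0.33,0,0,0,0],[0,0,0.33,0,0,0,0]]]'

```text
t: 41.7
tool_pos: [0.5212, -0.3163, 0.0677]
orientation: [3.141, 0.001, 1.505]
ft_force: [-2.5, 0.9, 6.6]
grip_width: 0.012
finger_force: 59.8
```

Emit:
step_arm --targets '[[[0.02,0,-0.06,0,0,0,0],[0.065,0,-0.06,0,0,0,0],[0.065,-0.1,-0.06,0,0,0,0],[0.065,-0.195,-0.06,0,0,0,0],[0.065,-0.195,-0.06,0,0,0,0],[0.065,-0.195,-0.02,0,0,0,0],[0.065,-0.195,-0.005,0,0,0,0],[0.065,-0.195,-0.005,0,0,0,0]]]'

```text
t: 42.5
tool_pos: [0.4979, -0.3068, 0.0678]
orientation: [-3.141, 0.0, 1.505]
ft_force: [-5.9, 2.5, 7.0]
grip_width: 0.0123
finger_force: 60.1
```

Emit:
step_arm --targets '[[[-0.02,0,0,0,0,0,0],[-0.05,0,0,0,0,0,0],[-0.05,0,0,0,0,0,0]]]'

```text
t: 42.8
tool_pos: [0.4981, -0.3127, 0.0677]
orientation: [3.141, 0.0, 1.505]
ft_force: [-2.6, 3.6, 7.4]
grip_width: 0.0122
finger_force: 60.2
```

Emit:
step_arm --targets '[[[-0.01,0,0,0,0,0,0],[-0.02,0,0,0,0,0,0],[-0.02,0,0,0,0,0,0]]]'

```text
t: 43.1
tool_pos: [0.498, -0.3145, 0.0678]
orientation: [3.141, -0.0, 1.505]
ft_force: [-2.6, 4.6, 6.9]
grip_width: 0.0119
finger_force: 60.1
```

Emit:
step_arm --targets '[[[-0.01,0,-0.003,0,0,0,0],[-0.01,0,-0.003,0,0,0,0],[-0.01,0,-0.003,0,0,0,0]]]'

```text
t: 43.4
tool_pos: [0.498, -0.3149, 0.0679]
orientation: [3.141, -0.002, 1.505]
ft_force: [-0.6, 6.5, 8.0]
grip_width: 0.0117
finger_force: 60.1
```

Emit:
step_arm --targets '[[[-0.01,0,0,0,0,0,0],[-0.01,0,0,0,0,0,0],[-0.01,0,0,0,0,0,0]]]'

```text
t: 43.7
tool_pos: [0.4981, -0.315, 0.0679]
orientation: [3.142, -0.004, 1.505]
ft_force: [-1.7, 10.9, 9.9]
grip_width: 0.0118
finger_force: 60.4
```

Emit:
step_arm --targets '[[[0,0,0,0,0,0,40],[0,0,0,0,0,0,40],[0,0,0,0,0,0,40],[0,0,0,0,0,0,40],[0,0,-0.3,0,0,0,40],[0,0,-0.6,0,0,0,40],[0.3,0,-0.6,0,0,0,40],[0.6,0,-0.6,0,0,0,40],[0.85,0,-0.6,0,0,0,40],[0.85,0,-0.6,0,0,0,40]]]'

```text
t: 44.7
tool_pos: [0.504, -0.2122, 0.1391]
orientation: [-3.141, -0.001, 1.508]
ft_force: [-1.0, -0.5, 0.2]
grip_width: 0.0337
finger_force: 0.0
```

Emit:
step_arm --targets '[[[0,0,0.2,0,0,0,40],[0,0,0.4,0,0,0,40],[0,0,0.55,0,0,0,40],[0,0,0.61,0,0,0,40],[0,0,0.61,0,0,0,40],[0,0,0.61,0,0,0,40]]]'

```text
t: 45.3
tool_pos: [0.5046, -0.2162, 0.0668]
orientation: [3.141, 0.001, 1.504]
ft_force: [0.0, 0.0, -0.7]
grip_width: 0.0341
finger_force: 0.0
```

Emit:
step_arm --targets '[[[0.02,0,0,0,0,0,40],[0.02,0,0,0,0,0,10],[0.02,0,0,0,0,0,0],[0.02,0,0,0,0,0,0],[0.02,0,0,0,0,0,0],[0.02,0,0,0,0,0,0]]]'

```text
t: 45.9
tool_pos: [0.5049, -0.2134, 0.0671]
orientation: [3.14, 0.001, 1.505]
ft_force: [-1.4, 0.6, 6.1]
grip_width: 0.0115
finger_force: 60.5
```

Emit:
step_arm --targets '[[[0,0,-0.06,0,0,0,0],[-0.12,0,-0.06,0,0,0,0],[-0.25,0,-0.06,0,0,0,0],[-0.38,0,-0.06,0,0,0,0],[-0.38,0,-0.06,0,0,0,0],[-0.38,0,-0.02,0,0,0,0],[-0.38,0,-0.005,0,0,0,0],[-0.38,0,-0.005,0,0,0,0]]]'

```text
t: 46.7
tool_pos: [0.501, -0.2589, 0.0672]
orientation: [-3.141, 0.001, 1.505]
ft_force: [-3.8, -1.9, 4.6]
grip_width: 0.0118
finger_force: 60.3
```

Emit:
step_arm --targets '[[[-0.03,0,0,0,0,0,0],[-0.06,0,0,0,0,0,0],[-0.06,0,0,0,0,0,0]]]'

```text
t: 47.0
tool_pos: [0.501, -0.2649, 0.0672]
orientation: [3.141, -0.001, 1.505]
ft_force: [-1.9, 4.4, 6.6]
grip_width: 0.012
finger_force: 60.6
```

Emit:
step_arm --targets '[[[-0.03,0,0,0,0,0,0],[-0.06,0,0,0,0,0,0],[-0.06,0,0,0,0,0,0]]]'

```text
t: 47.3
tool_pos: [0.5008, -0.2727, 0.0672]
orientation: [3.141, -0.0, 1.505]
ft_force: [-0.8, 2.3, 5.9]
grip_width: 0.0119
finger_force: 60.5
```

Emit:
step_arm --targets '[[[-0.01,0,0,0,0,0,0],[-0.015,0,0,0,0,0,0],[-0.015,0,0,0,0,0,0]]]'

```text
t: 47.6
tool_pos: [0.5007, -0.2733, 0.0674]
orientation: [3.141, -0.002, 1.505]
ft_force: [-0.7, 6.5, 9.0]
grip_width: 0.0116
finger_force: 60.9
```

Emit:
step_arm --targets '[[[-0.01,0,-0.003,0,0,0,0],[-0.015,0,-0.003,0,0,0,0],[-0.015,0,-0.003,0,0,0,0]]]'

```text
t: 47.9
tool_pos: [0.5004, -0.2755, 0.0673]
orientation: [3.141, -0.001, 1.505]
ft_force: [0.4, 5.5, 7.6]
grip_width: 0.0118
finger_force: 60.6
```

Emit:
step_arm --targets '[[[-0.01,0,-0.003,0,0,0,0],[-0.01,0,-0.003,0,0,0,0],[-0.01,0,-0.003,0,0,0,0]]]'

```text
t: 48.2
tool_pos: [0.5004, -0.2758, 0.0674]
orientation: [3.141, -0.003, 1.505]
ft_force: [0.0, 8.1, 6.9]
grip_width: 0.0118
finger_force: 60.5
```

Emit:
step_arm --targets '[[[-0.01,0,0,0,0,0,0],[-0.01,0,0,0,0,0,0],[-0.01,0,0,0,0,0,0]]]'

```text
t: 48.5
tool_pos: [0.5005, -0.2759, 0.0674]
orientation: [-3.142, -0.005, 1.505]
ft_force: [0.9, 11.3, 8.2]
grip_width: 0.0117
finger_force: 60.8
```

Emit:
step_arm --targets '[[[0,0,0,0,0,0,40],[0,0,0,0,0,0,40],[0,0,0,0,0,0,40],[0,0,0,0,0,0,40],[0,0,-0.3,0,0,0,40],[0,0,-0.6,0,0,0,40],[-0.35,0,-1,0,0,0,40],[-0.7,0,-1,0,0,0,40],[-0.7,0,-1,0,0,0,40],[-0.7,0,-1,0,0,0,40]]]'

```text
t: 49.5
tool_pos: [0.4939, -0.364, 0.1873]
orientation: [3.141, 0.0, 1.502]
ft_force: [-0.8, -0.1, 0.5]
grip_width: 0.0342
finger_force: 0.0
```

Emit:
step_arm --targets '[[[0,0,-0.2,0,0,0,40],[0,0,-0.2,0,0,0,40],[0,0,-0.2,0,0,0,40]]]'

```text
t: 49.8
tool_pos: [0.4946, -0.3618, 0.2108]
orientation: [-3.142, -0.0, 1.506]
ft_force: [-0.8, -0.6, -0.4]
grip_width: 0.0343
finger_force: 0.0
```

```bash
cat > map.py <<'E'
from h import *
np.set_printoptions(precision=4,suppress=True)
p=cam('wrist');s=robot.sense();print(s['tool_pos'],s['orientation'],s['t'])
v=p['frame'].max(2); S=np.array([.494,-.375]);a=-.067;X=np.array([np.cos(a),np.sin(a)]);Y=np.array([-np.sin(a),np.cos(a)])
for y in np.arange(.145,.0,-.004):
    row=''
    for x in np.arange(-.055,.06,.003):
        q=S+x*X+y*Y; u=px(p,[q[0],q[1],.072]).round().astype(int)
        row+=' .:-=+*#%@'[min(9,int(v[u[1],u[0]])//26)] if 0<=u[0]<560 and 0<=u[1]<420 else '?'
    print('%.3f'%y,row)
for z,n in ((.102,'lever'),):
    for r in nets.recognise('switch_tip',p)[:3]: W=w(p,r['xyz']); print('switch',round(r['score'],2),W,(W[:2]-S)@X,(W[:2]-S)@Y,px(p,W)*1.42)
save(p,'w12.png',scale=1.42)
E
python3 map.py
```

```text
[ 0.4942 -0.3615  0.2101] [-3.1406 -0.0011  1.5056] 49.85
0.145 -====-==-------=-==-===-=-==========--%
0.141 --===-=-=------=-====-=-=-=========---%
0.137 --===-=---=----=--===================-@
0.133 --===--=-------=-====-===============-@
0.129 --===-==----=--=-=======-===========--%
0.125 -====-=--==-=--=-====================-@
0.121 -==-=#@@@@@@@@@@%%%%%%%%%%%%####====--@
0.117 -====%@@*@@@*%@@-::::@@%#@@@#@@@=====-%
0.113 =-=--@@::-@*::@@:::::@@::#@::-@@=====-@
0.109 --==-@@@#@@@%%@@-::::@@@*@@@*@@@=====-@
0.105 -===-@@@*@@@#%@@-::::@@@#@@@#@@@===-==@
0.101 --=--@@-:-@#::%@-::::@@::=@=::@@=====-%
0.097 -==--@@@%@@@%@@@-::::@@@#@@@*@@@===-=-@
0.093 --=--%@@+%@@*#@@-::::@@%#@@@#@@@===-=-@
0.089 --===@@:::@%::%@-::::@@::*@-:-@@-==-==@
0.085 --=--@@@*@@@*#@@#===+@@#+@@%=%@@===-=-%
0.081 --=--#%%%%%%%%%%%%%%%%%%%%%%%%%#==--=-@
0.077 --=--@@@*@@@*#@@@###@@@%#@@@#%@@==--=-@
0.073 --=--%@-:-@*::%@=::::@@::*@+::@@-==-==@
0.069 --=-=%@@*@@@*%@@=::::@@#*@@@+%@@-==-=-@
0.065 --=--%@@*@@@*%@@=::::@@%#@@@#@@@-==-=-@
0.061 -==--@@+:-@#::@@=::::@@::=@=:-@@-=----@
0.057 -==--@@%=#@@=+@@=::::@@*-%@%:*@@==--==@
0.053 --=--@@@%@@@@@@@=::::@@@@@@@@@@@=-=-==@
0.049 -==-=@@:::@%::@@=::::@@::+@-::@@------@
0.045 -==--@@%+@@@+*@@=::::@@#=@@%-*@@-=----@
0.041 --===#@@@@@@@@%%#+++*%%%%%%%%%%%-=--==@
0.037 -==--%@@@@@@@@@@@@@@@@@@@@@@#@@@--=-==@
0.033 -==--@@+:-@@::%@#   -@@::*@*::@@==--=-@
0.029 -==--@@@+%@@**@@+::::%@#=@@@=#@@=--==-@
0.025 -==--@@@@@@@@@@@+::::%@%#@@@#@@@----==@
0.021 -=---@@:.:@*.:%@+::::%@::-@+.-@@---===@
0.017 -====%@@+%@@#*@@:::::%@*+%@%=*@@----==@
0.013 -====%@@@@@@@@@@:::::@@@@@@@@@@@--=-=-@
0.009 -----%@-.:@#..%@::::-@@..=@-.:@@=----=@
0.005 -----%@#:+@@:-@@:::::@@-:#@*:%@@=------
0.001 %%%%%%%%%%%%%%%%:::::%@@@@@@@@@@#%%%%%%
switch 0.78 [ 0.3873 -0.2627  0.1162] -0.1139713888834728 0.10490677959836611 [211.5627 145.7483]
```

The map shows a closed, aligned row: three blocks, 0 to 121 mm, edges in one line. Now the switch: triangulate the lever's black tip.

```bash
python3 - <<'E'
from h import *
np.set_printoptions(precision=4,suppress=True)
p=cam('wrist'); K=np.array(p['K']); m=np.array(p['mount'])
def mk(pos,ori):
    T=np.eye(4);T[:3,:3]=Ro.from_euler('xyz',ori).as_matrix();T[:3,3]=pos; return {'K':K,'M':T@m}
a=mk([.413,-.291,.397],[-3.141,.002,.002]); b=mk([.497,-.318,.239],[-3.139,-.004,1.504])
# ball in current image: dark blob near predicted
u0=px(p,(.378,-.263,.108)); v=p['frame'].max(2); x,y=u0.round().astype(int)
sub=(v[y-30:y+30,x-30:x+30]<35).astype(np.uint8); n,l,st,c=cv2.connectedComponentsWithStats(sub)
print(u0,[(st[i],c[i]+[x-30,y-30]) for i in range(1,n) if st[i,4]>30])
print(v[y-24:y+24:3,x-36:x+36:3])
obs=[(a,np.array([378,271])/1.42),(b,np.array([236,217])/1.42)]
from scipy.optimize import least_squares
r=least_squares(lambda X:np.concatenate([px(P,X)-o for P,o in obs]),[.38,-.26,.11])
S=np.array([.494,-.375]);t=-.067;X=np.array([np.cos(t),np.sin(t)]);Y=np.array([-np.sin(t),np.cos(t)])
print(r.x,r.fun,(r.x[:2]-S)@X,(r.x[:2]-S)@Y, px(p,r.x))
E
```

```text
[143.1484 104.727 ] [(array([ 20,  16,  30,  29, 332], dtype=int32), array([151.2831, 106.9578]))]
[[ 47  46  47  47  48  48  48  49  48  49  48  46 127 167 167 165 164 166
  164 163 164 162 162 164]
 [ 49  48  47  48  48  46  49  48  47  47  47  47 153 189 187 188 188 188
  188 188 188 189 188 191]
 [ 48  49  49  47  47  47  47  46  48  48  48  46 135 188 188 189 189 189
  190 191 189 189 191 191]
 [ 50  47  47  47  48  48  48  47  48  46  47  39  53  78 111 165 188 189
  191 180 142 140 142 140]
 [ 46  49  47  48  48  47  48  49  48  43  32  34  34  33  31  26 104 185
  191 183  86 102 103 103]
 [ 48  48  48  49  47  47  48  48  50  33  37  40  35  36  35  32  29  67
  185 187  87 100 102 103]
 [ 48  48  46  47  47  48  47  47  44  36  39  40  44  44  36  32  30  25
  112 184  89 101 101 103]
 [ 47  46  46  47  46  48  48  47  41  35  39  46  54  58  44  36  32  27
   27 130 131 128 111 101]
 [ 46  48  45  48  49  48  47  50  43  35  40  49  59  62  47  34  30  26
   17 118 141 143 141 106]
 [ 46  46  49  47  49  47  49  48  44  32  39  41  48  52  43  36  32  27
   22 105 134 134 136 108]
 [ 47  48  48  48  49  48  49  48  48  37  34  38  39  41  36  32  29  25
   21 101 105 103 103 102]
 [ 47  48  47  49  47  48  48  47  47  45  32  33  33  35  32  33  27  22
   88 188 154  94 102 102]
 [ 48  49  49  49  46  47  47  47  49  49  45  33  29  29  27  26  22  71
  178 189 161  92 102 102]
 [ 48  49  49  47  48  49  47  48  48  47  48  48  44  40  85  98 160 188
  189 188 167  88 103 103]
 [ 49  46  49  47  46  49  46  49  49  48  49  49  49  66 187 191 189 190
  190 189 186 148 154 155]
 [ 47  49  47  48  48  50  47  49  49  47  49  48  48  54 179 189 188 187
  188 188 187 188 189 189]]
[ 0.3806 -0.2639  0.1054] [-0.2216  0.1875  0.1226  0.1153] -0.12062226595748092 0.10326690006537834 [147.5504 105.7501]
```

Emit:
step_arm --targets '[[[0.3,-0.3,0,0,0,0,0],[0.6,-0.6,0,0,0,0,0],[0.75,-1,0,0,0,0,0],[0.75,-1,0,0,0,0,0],[0.75,-1,0,0,0,0,0]]]'

```text
t: 50.45
tool_pos: [0.3799, -0.2641, 0.211]
orientation: [3.141, 0.0, 1.505]
ft_force: [0.6, -1.3, 0.5]
grip_width: -0.0002
finger_force: 0.0
```

Emit:
step_arm --targets '[[[0,-0.31,0,0,0,0,0],[0,-0.31,0,0,0,0,0],[0,-0.31,0.3,0,0,0,0],[0,-0.31,0.6,0,0,0,0],[0,-0.31,0.8,0,0,0,0],[0,-0.31,1,0,0,0,0],[0,-0.31,1,0,0,0,0]]]'

```text
t: 51.15
tool_pos: [0.3429, -0.2612, 0.0884]
orientation: [-3.138, -0.005, 1.505]
ft_force: [-0.9, -0.7, -0.5]
grip_width: 0.0002
finger_force: 0.0
```

Emit:
step_arm --targets '[[[0,0,0.1,0,0,0,0],[0,0,0.1,0,0,0,0],[0,0,0.1,0,0,0,0]]]'

```text
t: 51.45
tool_pos: [0.3441, -0.2631, 0.08]
orientation: [3.141, 0.001, 1.505]
ft_force: [-0.1, 0.2, 0.9]
grip_width: 0.0003
finger_force: 0.0
```

Emit:
step_arm --targets '[[[0,0,0.05,0,0,0,0],[0,0.08,0.05,0,0,0,0],[0,0.13,0.05,0,0,0,0],[0,0.18,0.05,0,0,0,0],[0,0.22,0.05,0,0,0,0],[0,0.22,0.05,0,0,0,0]]]'

```text
t: 52.05
tool_pos: [0.3708, -0.2645, 0.0737]
orientation: [3.141, 0.001, 1.505]
ft_force: [0.1, 0.3, -0.3]
grip_width: -0.0
finger_force: 0.0
```

Emit:
step_arm --targets '[[[0,0.04,0,0,0,0,0],[0,0.08,0,0,0,0,0],[0,0.12,0,0,0,0,0],[0,0.15,0,0,0,0,0],[0,0.15,0,0,0,0,0]]]'

```text
t: 52.55
tool_pos: [0.3884, -0.2655, 0.0733]
orientation: [3.141, -0.0, 1.505]
ft_force: [-0.2, 0.2, -0.1]
grip_width: -0.0003
finger_force: 0.0
```

```bash
cat > sw.py <<'E'
from h import *
np.set_printoptions(precision=4,suppress=True)
S=np.array([.494,-.375]);t=-.067;X=np.array([np.cos(t),np.sin(t)]);Y=np.array([-np.sin(t),np.cos(t)])
s=robot.sense();print(s['t'],s['tool_pos'],(s['tool_pos'][:2]-S)@X)
for c in ('scene','wrist','side'):
    q=cam(c)
    for x,z in ((-.1206,.105),(-.104,.109),(-.085,.105)):
        P=S+x*X+.103*Y; print(c,x,px(q,[P[0],P[1],z]).round(1))
    for r in nets.recognise('switch_tip',q)[:2]: W=w(q,r['xyz']); print(c,round(r['score'],2),W,(W[:2]-S)@X,px(q,W).round(1))
    if c=='scene': save(q,'sw.png',(90,130,220,230),5)
E
python3 sw.py
```

```text
52.55 [ 0.3884 -0.2655  0.0733] -0.11269982594649525
scene -0.1206 [152.  154.9]
scene -0.104 [150.1 157.9]
scene -0.085 [148.6 163.7]
scene 0.62 [ 0.4194 -0.2637  0.1123] -0.08185793317297375 [148.9 162.7]
wrist -0.1206 [268.6 273. ]
wrist -0.104 [300.5 276.9]
wrist -0.085 [336.  273.1]
wrist 0.9 [ 0.4152 -0.2609  0.1164] -0.08627278678739189 [338.2 274.6]
side -0.1206 [414.1 182.5]
side -0.104 [409.8 178.8]
side -0.085 [404.5 176.9]
```

The tip is now at about x -0.085. I'll push a little further until a force shows.

Emit:
step_arm --targets '[[[0,0.02,0,0,0,0,0],[0,0.04,0,0,0,0,0],[0,0.04,0,0,0,0,0]]]'

```text
t: 53.15
tool_pos: [0.3921, -0.2656, 0.0731]
orientation: [-3.14, -0.0, 1.505]
ft_force: [-3.2, -0.6, 0.6]
grip_width: -0.0001
finger_force: 1.5
```

Emit:
step_arm --targets '[[[0,0.02,0,0,0,0,0],[0,0.03,0,0,0,0,0],[0,0.03,0,0,0,0,0]]]'

```text
t: 53.45
tool_pos: [0.3928, -0.2655, 0.0727]
orientation: [-3.134, -0.001, 1.506]
ft_force: [-16.6, -0.4, 6.2]
grip_width: -0.0001
finger_force: 9.0
```

End stop of the switch reached. Back off, rise, and check everything.

Emit:
step_arm --targets '[[[0,-0.15,0,0,0,0,0],[0,-0.35,0,0,0,0,0],[0,-0.45,0,0,0,0,0],[0,-0.45,-0.3,0,0,0,0],[0,-0.45,-0.7,0,0,0,0],[0,-0.45,-1,0,0,0,0],[0,-0.45,-1,0,0,0,0]]]'

```text
t: 54.15
tool_pos: [0.3451, -0.2657, 0.1994]
orientation: [3.133, 0.009, 1.505]
ft_force: [-0.5, -0.6, -0.5]
grip_width: -0.0003
finger_force: 0.0
```

Emit:
step_arm --targets '[[[-0.3,0.4,-0.2,0,0,0,0],[-0.6,0.8,-0.2,0,0,0,0],[-0.75,1,-0.2,0,0,0,0],[-0.75,1,-0.2,0,0,0,0],[-0.75,1,-0.2,0,0,0,0]]]'

```text
t: 54.65
tool_pos: [0.4564, -0.3601, 0.2153]
orientation: [-3.14, -0.002, 1.505]
ft_force: [0.2, -0.3, -0.5]
grip_width: -0.0001
finger_force: 0.0
```

```bash
python3 map.py; python3 sw.py; python3 - <<'E'
from h import *
q=cam('scene')
for n in ('lid_mid','bottle_mid','dishes_mid','tipbox_mid'):
    for r in nets.recognise(n,q)[:3]: print(n,round(r['score'],2),w(q,r['xyz']).round(3))
a=cv2.resize(q['frame'][120:270,80:400,::-1],None,fx=2.4,fy=2.4,interpolation=cv2.INTER_CUBIC); cv2.imwrite('pics/fin.png',a)
E
```

```text
[ 0.4558 -0.3595  0.2159] [-3.14   -0.002   1.5049] 54.7
0.145 =====================================@@
0.141 =====================================@@
0.137 =====================================@@
0.133 =====================================@@
0.129 =====================================%@
0.125 =====================================@@
0.121 =====@@@@@@@@@@@@@@@@@@@@@@@@@@@=====@@
0.117 =====@@@+@@@#%@@@:--::@@#@@@#@@@=====@@
0.113 =====@@--=@*--@@=:---:@::%@-:-@@=====@@
0.109 =====@@@@@@@@@@@=.---:@@@@@@@@@@=====@@
0.105 =====@@@+@@@##@@#.---:@@*@@@*@@@=====@@
0.101 =====@@---@@--@@*.---:@::*@-:-@@=====@@
0.097 =====@@@#@@@%@@@*.---:@%#@@@*@@@=====@@
0.093 =====@@@=%@@+*@@+:---:@*=@@@+%@@=====@@
0.089 =====@@*--@%--@@+:---:@::*@=:-@@=====@@
0.085 =====@@@@@@@@@@@@@@@@@@@@@@@%@@@=====@@
0.081 =====@@@@@@@@@@@@@@@@@@@@@@@@@@%=====@@
0.077 =====@@@%@@@%@@@@@@@@@@@%@@@%@@@=====@@
0.073 =====@@*--@%--@@%.--::@-:=@+:-@@+====@@
0.069 =====@@@#@@@%@@@#.---:@@*@@@*@@@=====@@
0.065 =====@@@#@@@%%@@*.---:@@%@@@%@@@=====@@
0.061 =====@@*-=@%--@@*:---:%::#@+::@@=====@@
0.057 =====@@@+@@@*+@@+:---:@*-
[... 742 characters left out ...]
94  150.9843]
54.75 [ 0.4555 -0.3592  0.2166] -0.03947082888596792
scene -0.1206 [152.  154.9]
scene -0.104 [150.1 157.9]
scene -0.085 [148.6 163.7]
scene 0.56 [ 0.4236 -0.2649  0.1122] -0.07763462390667934 [148.2 163.7]
wrist -0.1206 [193.7 105.9]
wrist -0.104 [210.9 105.7]
wrist -0.085 [232.8 106. ]
wrist 0.94 [ 0.4173 -0.2651  0.1156] -0.08388225162114714 [232.  103.6]
wrist 0.16 [ 0.4491 -0.2399  0.047 ] -0.053802900915751475 [269.5  79.9]
side -0.1206 [414.1 182.5]
side -0.104 [409.8 178.8]
side -0.085 [404.5 176.9]
lid_mid 0.92 [0.696 0.347 0.005]
lid_mid 0.59 [0.519 0.098 0.006]
lid_mid 0.59 [0.325 0.186 0.009]
bottle_mid 0.81 [0.79  0.033 0.095]
tipbox_mid 0.66 [ 0.774 -0.155  0.069]
```

View pics/fin.png

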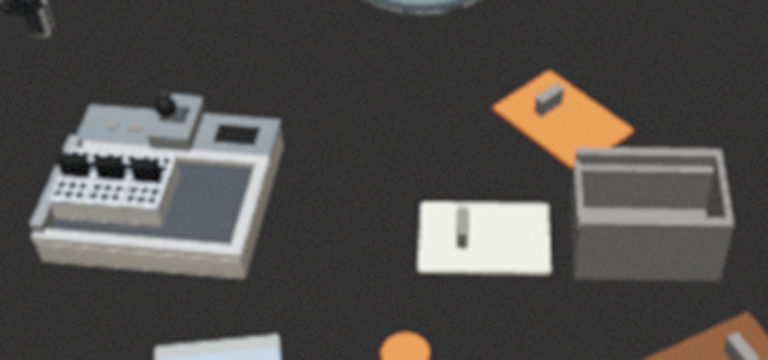

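The final picture shows the row of three blocks closed against the stop at (110,185), the lever tipped over to the plate side at (165,105), the lid flat on the bench at (485,237) and the box empty. Handing in.

```bash
python3 -c "
from plant import robot
print(robot.close_job())"
```

```text
the job is handed in; nothing more can be done
None
```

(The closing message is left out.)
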